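Tighten the monitor post's bolt with a ring spanner in short swings

TASK

Take the orange-handled ring spanner from the rubber mat, fit it fully down over the hex bolt in the monitor post's foot and tighten the bolt clockwise, in short swings between the bracket's two cheeks, lifting the spanner off to swing back, until it stops; nip it up there firmly but gently, with about 0.7 N m (6 N at the spanner's grip), and no harder. Touch the bolt with the spanner only, do not knock the bracket or disturb the things around, then lay the spanner back flat on the mat and let go.

Things in the scene. Friction and masses are not known exactly. Their poses are not given: they have to be found in the camera images.
- foot_bolt (a point): Centre of the bolt on its flange's top face, 22 mm above the desk, in the fixed frame of the monitor post's foot: a dark steel U bracket on the desk, open towards -x of this frame, z up. Its 8 mm base plate ends 40 mm in front of the bolt (x = -40 mm); a 50 mm wide clamp sleeve with a 35 mm post, 179 mm high, stands at x = +85 mm.
- bolt_head (a point): The same point, turning with the bolt: a steel hex head, 24 mm across flats, on a 37 mm round flange. The flange's top is z = 0 here (22 mm above the desk); the hex rises to z = +18 mm, its top 5 mm tapered to 70 % for an easy start. Two opposite corners lie on this frame's x axis (the shape repeats every 60 degrees). An orange line on top points to -x.
- bolt (a joint): Turn of the bolt in its nut, in rad; grows as it is tightened (clockwise from above); it stops hard at 3.1 and starts 1.3 to 2.0 rad short of that. Turning takes about 0.3 N m (2.5 N at the spanner's grip) against friction, so it stays where it is left.
- key_grip (a point): Centre of the spanner's orange grip: 95 mm long along x, 16 mm wide along y, 26 mm high; the place to take it. The spanner (0.22 kg) lies flat on the mat with this point 22 mm above its underside. Its ring is 120 mm from here along +x.
- key_ring (a point): Centre of the ring at its underside; z up, the handle runs to -x, ending 180 mm from here in a 35 mm high foot. The ring is a six-sided through hole, 25.8 mm across flats (1.8 mm play, so 8.6 degrees of slack either way on the bolt), 20 mm high, 36 to 41 mm outside; two opposite hole corners lie on the x axis. Fully down on the bolt, its underside rests on the flange.
- mat: Black rubber mat fixed to the desk, 300 mm along x, 210 mm along y, 3 mm thick, origin at the centre of its underside. The spanner starts on it and goes back on it.
- key: The spanner, as described for key_ring; same origin and axes.
- washer: Loose steel washer, 36 mm across, 5 mm thick, on the mat beyond the spanner's ring (bystander).
- spare_nut: Loose brass hex nut, 28 mm across corners, 12 mm high, on the mat (bystander).
- collar: Loose black rubber collar, 48 mm across, 18 mm high, on the desk beside the bracket (bystander).
- mug: Blue mug, 80 mm across, 90 mm high (bystander).
- stapler: Red and black stapler, 130 mm long (bystander).
- tape_roll: Cardboard-brown roll of tape, 76 mm across, 24 mm high (bystander).
- mouse: Black computer mouse, 100 mm long (bystander).
- cheeks: The bracket's two upright cheeks, 5 mm thick, tops 66 mm above the desk; origin on the desk under the bolt, axes as foot_bolt. Inner faces at y = +-62 mm, from x = -40 mm back to x = +125 mm. The spanner on the bolt can swing its handle only about 50 degrees to either side of -x before it meets a cheek.
- nut (a joint): Wind-up of the captive nut under the bolt in its rubber mount (black disc, 42 mm across, under the bolt's flange), in rad: it turns with the bolt, as a spring, by 0.125 rad per N m of torque on the bolt, positive when tightening: 0 unloaded, about 0.04 while the bolt turns, 0.0875 at 0.7 N m, more than 0.1375 (1.1 N m) is too much.

How it is judged:
By the outcome, as a careful person would: the job done as asked, in the order asked, and still so for the second after the job is handed in, with the robot touching nothing.
It also fails if it takes over 72 s, if anything falls off the work surface, if the arm or the gripper's body presses on something with over 40 N, if the wrist force passes 120 N, or if a joint passes its speed limit or range.

ROBOT

A 6-joint arm with a two-finger parallel gripper is mounted at the origin on the work surface. World frame = base frame: x ahead of the robot, y to its left, z up, the work surface at z = 0. Lengths are in m, angles in degrees, forces in N, time in s.
With the tool pointing down it reaches from about 0.3 to 0.775 m from the base axis. Payload 14.6 kg.
Tool frame: the origin (TCP) lies midway between the tips of the shut fingers; the grasp point (between the pads) lies 19 mm behind it; z points along the fingers, y is the direction in which the jaws open and shut (so a half turn about z gives the same grasp; the last joint's range is limited). The gripper opens to 85 mm and grips with 20 to 120 N. Pads are 22 mm wide; open, the fingers measure 114 mm over their backs; the gripper's body (76 mm by 85 mm) begins 54 mm behind the grasp point. The pads swing forward as they close: fully open they stand 13 mm farther back than shut.
Start: joints at [70.611, 17.183, 87.147, -0, 75.671, -3.816], TCP at [0.148, 0.53, 0.231] pointing down, gripper open.
Joint ranges: [-173.82, 173.82], [-45.26, 126.66], [13.44, 144.39], [-59.66, 239.66], [0, 175.72], [-146.38, 146.38]. Speed limits (degrees/s): [127.2, 127.2, 147.25, 180, 180, 180].

INTERFACE

Orientations are given as a 3x3 rotation matrix whose columns are the frame's x, y, z axes.
In Python, from rig import telemetry, optics, hand_in gives the robot as it stands. The module is installed in compiled form; this text tells all that it offers.
- The arm moves only by the tool servo_tool, never from a script. Its argument "increments" is a list of rows, each a list of 7 numbers: the closure in counts, from 0 (fully open) to 255 (shut), then the shift along the tool's x, y, z in m, then the turn, a rotation vector about the tool's x, y, z in degrees. A call has 1 to 10 rows; each row shifts and turns the commanded pose from where the row before left it, along the tool's axes as they then stand; what a row does not reach is not made up. A row lasts 1/12 s, in which the tool goes at most 41.7 mm and 7.16 degrees, less where a joint would pass 70% of its speed; a pose out of reach is approached as far as the arm can. A call with a gripper value outside its range is refused whole. The fingers move at their own pace and stop on an object; the grip force is fixed at half the most. Time passes only in rows, so rows that do not move let the fingers close. It gives the time, the measured TCP pose, the force and the opening at its end, in the units of the state.
- telemetry.observe(): the state, without advancing time (a new reading comes with each control period).
- optics.read_camera(name): name is "scene" or "side" or "wrist"; returns (picture, depth): 384x512x3 uint8, red, green, blue; 384x512 float32, m along the optical axis (not along the pixel's ray), 0 where there is no reading.
- optics.camera_params(name): a dict with "K" (3x3 intrinsics, pixels), "pose" (4x4, takes a point from camera to world coordinates); the wrist camera has in their place "mount" (4x4, takes a point from camera to tool coordinates, whose origin is the TCP and whose axes are the flange's). Camera axes: x right, y up, looking along -z (the intrinsics and any distortion apply to the point x, -y, -z); pixel columns grow to the right and rows downward; lengths in m; the calibration is good to about 2 mm. A picture is of the moment at which its call begins: read the wrist's pose just before it. camera_params takes no time and is no camera call.
- hand_in(): hands the job in, once; it reports no verdict.
The state is a dict: "time": time; "q": joint angles; "dq": joint speeds; "tau": joint torques, N m; "position": TCP position; "eef_rot": TCP orientation; "force": force on the tool from outside, world axes, zero at the start; "wrist_torque": the same for the moment, N m; "gripper_width": finger opening in m.
Only numpy, scipy, OpenCV 4.12 (cv2) and the standard library are available. Lean on these libraries where they do the work, as an engineer would, in place of code of your own. Each camera call takes 0.05 s, during which the arm holds its last target.

## Working session

There is one attempt and no reset: what is moved stays moved. The work goes in short steps, Python scripts to look and compute and a tool call to move; the robot and the scene stay as the last step left them, time stands still between calls to the robot, and variables do not carry over. Pictures are saved under pics/ and viewed, and the job is handed in when it is done.

Besides the shell and the picture viewer there is one more tool, called after "Call:" by a JSON object that holds its "fn" and its "kwargs", one argument or row to a line. servo_tool: Moves the arm, as the interface text tells. Its arguments: {"type":"object","properties":{"increments":{"type":"array","items":{"type":"array","items":{"type":"number"}}}},"required":["increments"]}

```bash
mkdir -p pics; ls; python3 - <<'E'
from rig import telemetry, optics
import cv2, numpy as np
s=telemetry.observe(); print(s)
for n in ["scene","side","wrist"]:
    p,d=optics.read_camera(n); cv2.imwrite(f"pics/{n}0.png",p[:,:,::-1]); np.savez(f"pics/{n}0.npz",p=p,d=d)
    print(n,optics.camera_params(n))
E
```

```text
pics
{'time': 0.0, 'q': array([ 7.06109405e+01,  1.72179534e+01,  8.71802234e+01,  1.27436869e-03,
        7.56714096e+01, -3.81706913e+00]), 'dq': array([-0.05076233,  0.07639383, -0.03468643, -0.01043128,  0.04547288,
        0.01494246]), 'tau': array([-7.31825603e-04, -5.43493223e+01, -3.61797667e+01, -1.64080707e-04,
        3.95590905e-03,  3.77274557e-05]), 'position': array([0.14757674, 0.52958557, 0.23069963]), 'eef_rot': array([[-9.63292413e-01,  2.68453996e-01, -4.23522775e-04],
       [ 2.68454310e-01,  9.63291746e-01, -1.13847803e-03],
       [ 1.02347018e-04, -1.21038376e-03, -9.99999262e-01]]), 'force': array([ 0.18276405, -0.13626563,  0.10570911]), 'wrist_torque': array([-0.01659998, -0.00096782,  0.0207056 ]), 'gripper_width': 0.08523953812684121}
scene {'K': array([[422.03685886,   0.        , 253.79033603],
       [  0.        , 422.03685886, 191.4927124 ],
       [  0.        ,   0.        ,   1.        ]]), 'pose': array([[ 0.86597218, -0.27952118,  0.41468071,  1.02252385],
       [ 0.50002846,  0.47072855, -0.72690176, -0.84001976],
       [ 0.00798238,  0.836
[... 334 characters left out ...]
     [-0.01935512,  0.72629854, -0.68710685, -0.88758249],
       [-0.00569879,  0.68714428,  0.72649863,  1.00211524],
       [ 0.        ,  0.        ,  0.        ,  1.        ]])}
wrist {'K': array([[312.25534817,   0.        , 262.83743095],
       [  0.        , 312.25534817, 193.87737633],
       [  0.        ,   0.        ,   1.        ]]), 'mount': array([[ 1.57211321e-04,  9.59789063e-01,  2.80722157e-01,
         7.04522192e-02],
       [ 9.99999843e-01,  1.42360949e-07, -5.60511270e-04,
         1.12146594e-03],
       [-5.38012550e-04,  2.80722201e-01, -9.59788912e-01,
        -1.42900561e-01],
       [ 0.00000000e+00,  0.00000000e+00,  0.00000000e+00,
         1.00000000e+00]])}
```

View pics/scene0.png

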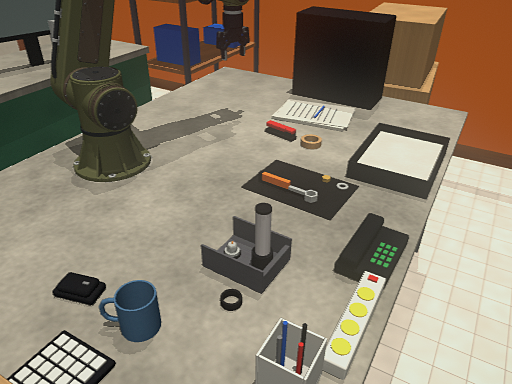

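View pics/side0.png

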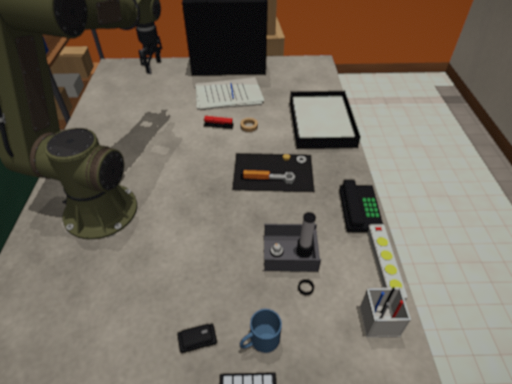

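View pics/wrist0.png

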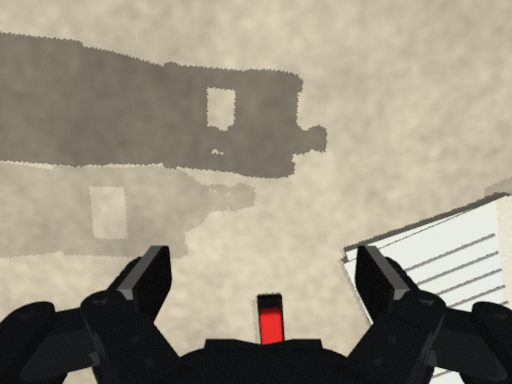

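The scene camera shows the mat with the spanner at about (290,187), its ring at (311,196), and the bracket's bolt at (232,247). The side camera shows the grip at (257,175), the ring at (290,178) and the bolt at (277,248). The bracket opens toward the robot.

```bash
cat > h.py <<'E'
import numpy as np, cv2
from rig import telemetry, optics
def campose(n,s=None):
    c=optics.camera_params(n)
    if n!="wrist": return c["K"],c["pose"]
    T=np.eye(4);T[:3,:3]=s["eef_rot"];T[:3,3]=s["position"]
    return c["K"],T@c["mount"]
def cloud(d,K,P):
    v,u=np.mgrid[:d.shape[0],:d.shape[1]]
    x=(u-K[0,2])/K[0,0]*d;y=(v-K[1,2])/K[1,1]*d
    return np.stack([x,-y,-d],-1)@P[:3,:3].T+P[:3,3]
def proj(p,K,P):
    c=(np.atleast_2d(p)-P[:3,3])@P[:3,:3]
    return np.stack([K[0,0]*c[:,0]/-c[:,2]+K[0,2],K[1,1]*-c[:,1]/-c[:,2]+K[1,2]],-1)
def ray(uv,z,K,P):
    uv=np.atleast_2d(uv).astype(float)
    c=np.stack([(uv[:,0]-K[0,2])/K[0,0],-(uv[:,1]-K[1,2])/K[1,1],-np.ones(len(uv))],-1)@P[:3,:3].T
    t=(z-P[2,3])/c[:,2]
    return P[:3,3]+c*t[:,None]
def hull_rot(s): return s["eef_rot"]
E
python3 - <<'E'
from h import *
for n,pts in {"scene":[(276,182),(311,195),(232,245),(263,213),(326,178),(342,186),(231,299)],"side":[(257,175),(290,178),(277,248),(309,220),(286,157),(301,159),(306,287),(249,125),(218,122)]}.items():
    z=np.load(f"pics/{n}0.npz");K,P=campose(n);C=cloud(z["d"],K,P)
    for u,v in pts: print(n,u,v,C[v,u].round(3))
    m=(C[...,2]>0.025)&(C[...,2]<0.075)&(C[...,0]>.3)&(C[...,0]<.8)&(abs(C[...,1])<.4)
E
```

```text
scene 276 182 [0.544 0.133 0.025]
scene 311 195 [0.655 0.146 0.008]
scene 232 245 [ 0.596 -0.195  0.04 ]
scene 263 213 [ 0.686 -0.21   0.177]
scene 326 178 [0.661 0.247 0.015]
scene 342 186 [0.714 0.247 0.003]
scene 231 299 [ 0.664 -0.308 -0.001]
side 257 175 [0.542 0.132 0.03 ]
side 290 178 [ 0.666  0.148 -0.003]
side 277 248 [ 0.593 -0.201  0.041]
side 309 220 [ 0.676 -0.208  0.18 ]
side 286 157 [0.657 0.246 0.015]
side 301 159 [0.717 0.247 0.002]
side 306 287 [ 0.673 -0.311 -0.001]
side 249 125 [ 0.517  0.478 -0.001]
side 218 122 [0.386 0.461 0.03 ]
```

Call:
{"fn": "servo_tool", "kwargs": {
  "increments": [
    [0,-0.035,-0.0195,0,0,0,0],
    [0,-0.035,-0.0195,0,0,0,0],
    [0,-0.035,-0.0195,0,0,0,0],
    [0,-0.035,-0.0195,0,0,0,0],
    [0,-0.035,-0.0195,0,0,0,0],
    [0,-0.035,-0.0195,0,0,0,0],
    [0,-0.035,-0.0195,0,0,0,0],
    [0,-0.035,-0.0195,0,0,0,0],
    [0,-0.035,-0.0195,0,0,0,0],
    [0,-0.035,-0.0195,0,0,0,0]
  ]
}}

```text
time: 0.98
position: [0.4335, 0.2462, 0.2313]
eef_rot: [[-0.963, 0.269, -0.0], [0.269, 0.963, 0.0], [0.0, -0.0, -1.0]]
force: [0.5, 0.8, -0.2]
gripper_width: 0.0854
```

Call:
{"fn": "servo_tool", "kwargs": {
  "increments": [
    [0,-0.035,-0.0195,0,0,0,0],
    [0,-0.035,-0.0195,0,0,0,0],
    [0,-0.035,-0.0195,0,0,0,0],
    [0,-0.035,-0.0195,0,0,0,0],
    [0,0,0,0,0,0,7.1],
    [0,0,0,0,0,0,7.1],
    [0,0,0,0,0,0,7.1],
    [0,0,0,0,0,0,7.1],
    [0,0,0,0,0,0,7.1],
    [0,0,0,0,0,0,7.1]
  ]
}}

```text
time: 1.82
position: [0.5463, 0.1352, 0.231]
eef_rot: [[-0.522, 0.853, -0.001], [0.853, 0.522, -0.0], [0.0, -0.001, -1.0]]
force: [0.4, 0.1, -0.0]
gripper_width: 0.0855
```

Call:
{"fn": "servo_tool", "kwargs": {
  "increments": [
    [0,0,0,0,0,0,7.1],
    [0,0,0,0,0,0,7.1],
    [0,0,0,0,0,0,7.1],
    [0,0,0,0,0,0,7.1],
    [0,0,0,0,0,0,7.1],
    [0,0,0,0,0,0,7.1],
    [0,0,0,0,0,0,7.1],
    [0,0,0,0,0,0,7.1],
    [0,0,0,0,0,0,7.1],
    [0,0,0,0,0,0,7.1]
  ]
}}

```text
time: 2.65
position: [0.5463, 0.1353, 0.231]
eef_rot: [[0.636, 0.771, -0.001], [0.771, -0.636, -0.0], [-0.0, -0.0, -1.0]]
force: [1.1, 0.2, 0.2]
gripper_width: 0.0855
```

Call:
{"fn": "servo_tool", "kwargs": {
  "increments": [
    [0,0,0,0,0,0,7.1],
    [0,0,0,0,0,0,7.1],
    [0,0,0,0,0,0,7.1],
    [0,0,0,0,0,0,7.1],
    [0,0,0,0,0,0,7.1],
    [0,0,0,0,0,0,7.1],
    [0,0,0,0,0,0,0],
    [0,0,0,0,0,0,0]
  ]
}}

```text
time: 3.32
position: [0.5463, 0.1353, 0.2311]
eef_rot: [[0.989, 0.147, -0.0], [0.147, -0.989, -0.0], [-0.0, 0.0, -1.0]]
force: [-0.9, 0.4, 1.2]
gripper_width: 0.0855
```

```bash
python3 - <<'E'
from h import *
s=telemetry.observe(); print(s["time"],s["position"],s["eef_rot"].round(4),s["q"].round(1))
p,d=optics.read_camera("wrist"); cv2.imwrite("pics/w1.png",p[:,:,::-1]); np.savez("pics/w1.npz",p=p,d=d,R=s["eef_rot"],t=s["position"])
E
```

```text
3.3167 [0.54633223 0.13528135 0.23111302] [[ 9.891e-01  1.471e-01 -3.000e-04]
 [ 1.471e-01 -9.891e-01 -1.000e-04]
 [-3.000e-04  0.000e+00 -1.000e+00]] [10.2 18.8 85.   0.  76.2 91.7]
```

View pics/w1.png

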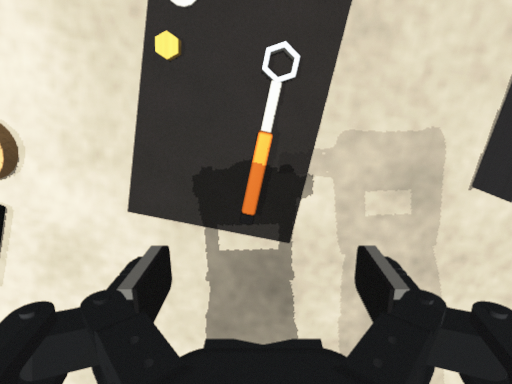

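The wrist view shows the ring at (281,62), the orange grip from (267,132) to (249,214), the nut at (167,45) and the washer at (183,0).

```bash
cat >> h.py <<'E'
def loadw(f):
    z=np.load(f); return z["p"],z["d"],*campose("wrist",{"eef_rot":z["R"],"position":z["t"]})
def snapw(name):
    s=telemetry.observe(); p,d=optics.read_camera("wrist")
    cv2.imwrite(f"pics/{name}.png",p[:,:,::-1]); np.savez(f"pics/{name}.npz",p=p,d=d,R=s["eef_rot"],t=s["position"])
    return s
E
python3 - <<'E'
from h import *
p,d,K,P=loadw("pics/w1.npz"); C=cloud(d,K,P)
q=p.astype(int)
org=(q[...,0]>150)&(q[...,2]<80)&(q[...,1]<170)&(q[...,0]-q[...,1]>60)
n,l,st,ce=cv2.connectedComponentsWithStats(org.astype(np.uint8))
for i in range(1,n):
    if st[i,4]>100: print(st[i],ce[i])
v,u=np.where(org&(C[...,2]>.025)&(C[...,0]>.4))
r=cv2.minAreaRect(np.stack([u,v],-1).astype(np.float32)); print(r)
box=cv2.boxPoints(r); 
X=C[v,u]; print(np.percentile(X[:,2],[5,50,95]))
for z in (.038,): 
    b=ray(box,z,K,P); print(b.round(4)); 
    e=sorted([(b[0]+b[1])/2,(b[1]+b[2])/2,(b[2]+b[3])/2,(b[3]+b[0])/2],key=lambda t:t[0]); print(e[0],e[-1])
    dv=e[-1]-e[0]; print("len",np.linalg.norm(dv),"yaw",np.degrees(np.arctan2(dv[1],dv[0])),"c",b.mean(0))
w=(q.min(-1)>170); w[110:]=0
mask=np.zeros_like(w);mask[30:90,255:310]=1
w&=mask
cs,h=cv2.findContours(w.astype(np.uint8),cv2.RETR_CCOMP,cv2.CHAIN_APPROX_NONE)
for c in cs:
    if len(c)>20:
        M=cv2.moments(c); cc=(M['m10']/M['m00'],M['m01']/M['m00']); print(len(c),cc,ray([cc],.023,K,P).round(4), ray([cc],.003,K,P).round(4))
print(C[55:70,275:290,2].round(3)[::5])
E
```

```text
[242 131  31  84 815] [254.37055215 181.74969325]
((256.21173095703125, 172.54705810546875), (14.317412376403809, 83.62669372558594), 12.528807640075684)
[0.03614131 0.03776407 0.03911131]
[[0.4962 0.1547 0.038 ]
 [0.5898 0.1474 0.038 ]
 [0.5887 0.1323 0.038 ]
 [0.4949 0.1385 0.038 ]]
[0.49554761 0.14660428 0.038     ] [0.58925362 0.13982895 0.038     ]
len 0.09395062429571241 yaw -4.1355241175652315 c [0.54240061 0.14321661 0.038     ]
126 (280.1297258297258, 63.20822510822511) [[0.6599 0.1347 0.023 ]] [[0.6623 0.134  0.003 ]]
78 (280.4462457337884, 61.83532423208191) [[0.6612 0.1346 0.023 ]] [[0.6637 0.1339 0.003 ]]
[[0.003 0.003 0.003 0.004 0.003 0.374 0.002 0.004 0.003 0.002 0.004 0.003
  0.004 0.004 0.009]
 [0.002 0.004 0.003 0.002 0.003 0.004 0.003 0.003 0.004 0.003 0.003 0.003
  0.003 0.004 0.003]
 [0.003 0.004 0.003 0.003 0.003 0.003 0.003 0.002 0.004 0.003 0.004 0.002
  0.003 0.003 0.003]]
```

```bash
python3 - <<'E'
from h import *
pts=np.array([[0.4955,.1466,.038],[.5893,.1398,.038],[.5424,.1432,.038],[.6606,.1346,.023]])
for n in("scene","side"):
    z=np.load(f"pics/{n}0.npz");K,P=campose(n);uv=proj(pts,K,P);print(uv.round(1))
    im=z["p"][:,:,::-1].copy(); c=uv.mean(0).astype(int)
    cr=im[c[1]-40:c[1]+40,c[0]-60:c[0]+60]; cr=cv2.resize(cr,None,fx=6,fy=6,interpolation=0)
    for a in uv: cv2.circle(cr,tuple(((a-c+[60,40])*6+3).astype(int)),4,(0,255,0),1)
    cv2.imwrite(f"pics/chk_{n}.png",cr)
E
```

```text
[[264.1 172.1]
 [290.7 181.3]
 [277.2 176.6]
 [311.7 193.1]]
[[244.3 170.9]
 [270.  171.8]
 [257.1 171.4]
 [289.4 175.4]]
```

View pics/chk_scene.png

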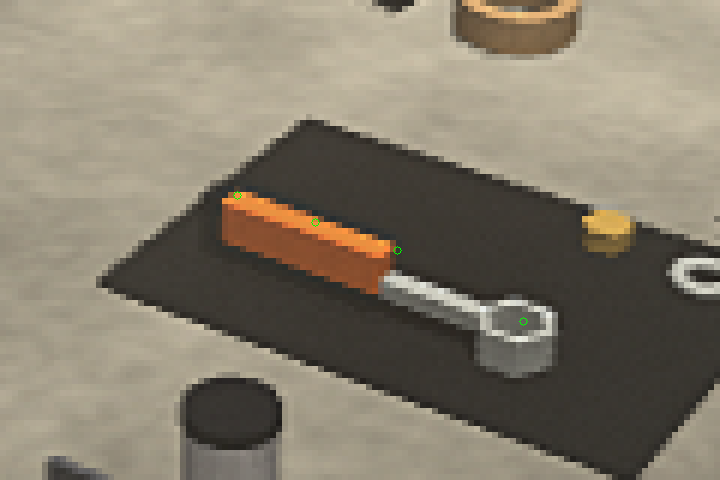

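View pics/chk_side.png

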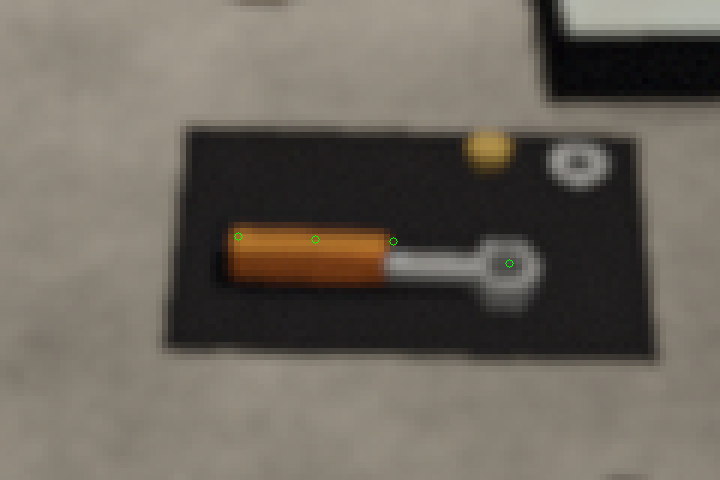

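Call:
{"fn": "servo_tool", "kwargs": {
  "increments": [
    [0,0,0,0,0,0,6.3],
    [0,0,0,0,0,0,6.3],
    [0,0.0047,0.0414,0,0,0,0],
    [0,0.0047,0.0414,0,0,0,0],
    [0,0.0047,0.0414,0,0,0,0],
    [0,0.0047,0.0414,0,0,0,0],
    [0,0.0047,0.0414,0,0,0,0],
    [0,0.0047,0.0414,0,0,0,0],
    [0,0.0047,0.0414,0,0,0,0],
    [0,0.0047,0.0414,0,0,0,0]
  ]
}}

```text
time: 4.2
position: [0.5583, -0.1999, 0.2314]
eef_rot: [[0.997, -0.072, 0.0], [-0.072, -0.997, -0.0], [0.0, 0.0, -1.0]]
force: [1.6, 1.5, -0.9]
gripper_width: 0.0852
```

Call:
{"fn": "servo_tool", "kwargs": {
  "increments": [
    [0,0,0,0,0,0,0],
    [0,0,0,0,0,0,0]
  ]
}}

```text
time: 4.37
position: [0.5582, -0.1997, 0.2308]
eef_rot: [[0.997, -0.076, -0.001], [-0.076, -0.997, 0.0], [-0.001, -0.0, -1.0]]
force: [0.8, 0.5, -0.3]
gripper_width: 0.0854
```

```bash
python3 - <<'E'
from h import *
s=snapw("w2"); print(s["time"],s["position"],s["eef_rot"].round(4))
im=cv2.imread("pics/w2.png"); cv2.imwrite("pics/w2x.png",cv2.resize(im[100:260,180:340],None,fx=3.7,fy=3.7,interpolation=cv2.INTER_CUBIC))
E
```

```text
4.3667 [ 0.55821777 -0.19969539  0.23077618] [[ 9.971e-01 -7.600e-02 -7.000e-04]
 [-7.600e-02 -9.971e-01  3.000e-04]
 [-7.000e-04 -2.000e-04 -1.000e+00]]
```

View pics/w2.png

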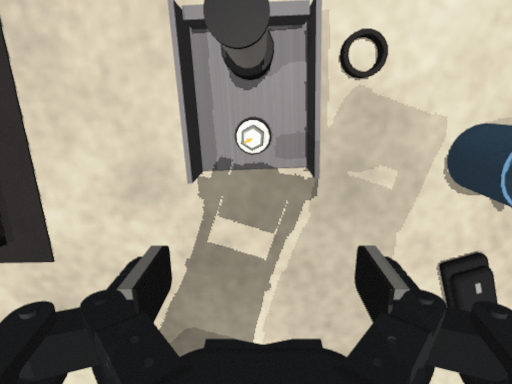

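View pics/w2x.png

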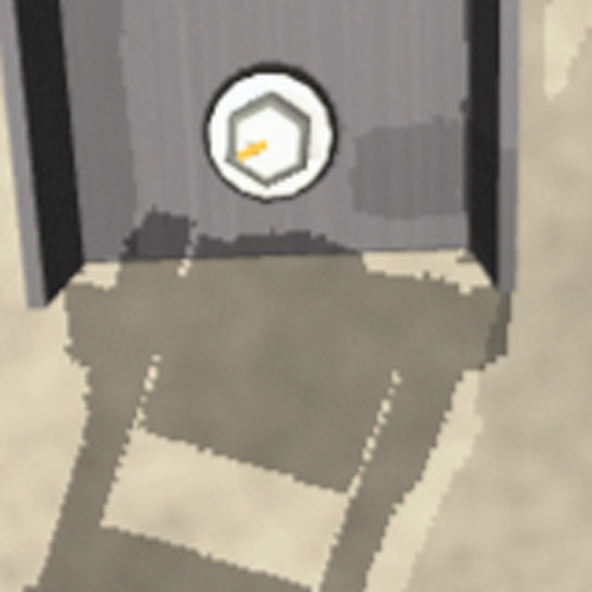

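```bash
cat > bolt.py <<'E'
from h import *
from scipy.optimize import minimize
import sys
p,d,K,P=loadw(sys.argv[1]); u0,v0=map(int,sys.argv[2:4])
g=cv2.cvtColor(p,cv2.COLOR_RGB2GRAY)
sl=(slice(v0-30,v0+30),slice(u0-30,u0+30))
m=np.zeros_like(g); m[sl]=(g[sl]>200)
cs,_=cv2.findContours(cv2.morphologyEx(m,cv2.MORPH_CLOSE,np.ones((5,5))),cv2.RETR_EXTERNAL,cv2.CHAIN_APPROX_NONE)
c=max(cs,key=cv2.contourArea); W=ray(c[:,0],.022,K,P)
(cx,cy),r=cv2.minEnclosingCircle(W[:,:2].astype(np.float32)); print("flange",cx,cy,r, cv2.fitEllipse(W[:,:2].astype(np.float32)))
# dark taper ring: maximise darkness on taper strip model
gb=cv2.GaussianBlur(g,(3,3),0).astype(np.float32)
def hexpts(x,y,a,z,r,n=8):
    k=np.radians(a)+np.arange(7)*np.pi/3
    v=np.stack([x+r*np.cos(k),y+r*np.sin(k)],-1)
    t=np.arange(n)/n
    q=(v[:-1,None]*(1-t[None,:,None])+v[1:,None]*t[None,:,None]).reshape(-1,2)
    return np.c_[q,np.full(len(q),z)]
def samp(w):
    q=proj(w,K,P).astype(np.float32); return cv2.remap(gb,q[:,0],q[:,1],cv2.INTER_LINEAR)
R=.024/np.sqrt(3)
def cost(x):
    i=np.concatenate([samp(hexpts(*x,.035+.005*f,R*(1-.3*f))) for f in(.2,.5,.8)]).mean()
    o=samp(hexpts(*x,.032,R*1.2)).mean(); q=samp(hexpts(*x,.04,R*.5)).mean()
    return 2*i-o-q
best=min(((cost((cx+dx,cy+dy,a)),cx+dx,cy+dy,a) for dx in np.arange(-3,3.1,.5)*1e-3 for dy in np.arange(-3,3.1,.5)*1e-3 for a in range(0,60,3)))
print(best)
r=minimize(lambda t:cost((t[0]/1000,t[1]/1000,t[2])),[best[1]*1e3,best[2]*1e3,best[3]],method="Nelder-Mead"); print(r.x,r.fun)
# foot yaw: upper edges cloud of cheeks
C=cloud(d,K,P)
k=(C[...,2]>.06)&(C[...,2]<.07)&(abs(C[...,0]-cx-.03)<.1)&(abs(C[...,1]-cy)<.09)
X=C[k][:,:2]; 
for sgn in(1,-1):
    Y=X[(X[:,1]-cy)*sgn>.04]
    if len(Y)>30:
        vx,vy,x0,y0=cv2.fitLine(Y.astype(np.float32),cv2.DIST_HUBER,0,.01,.01).ravel(); print("cheek",len(Y),np.degrees(np.arctan2(vy,vx)),"y at bolt",y0+(cx-x0)*vy/vx-cy, Y[:,0].min()-cx)
E
python3 bolt.py pics/w2.npz 253 136
```

```text
flange 0.5955861806869507 -0.18981410562992096 0.018115036189556122 ((0.5956296920776367, -0.1897488832473755), (0.03476294130086899, 0.03530353307723999), 81.8551025390625)
(np.float32(-151.7917), np.float64(0.5955861806869507), np.float64(-0.18981410562992096), 51)
[ 595.76063629 -190.01065177   51.1751034 ] -153.05892944335938
cheek 1260 -2.2119648 y at bolt 0.06423536 -0.037358934178820524
cheek 1136 -2.2184436 y at bolt -0.06386714 -0.042379122204799
```

Call:
{"fn": "servo_tool", "kwargs": {
  "increments": [
    [0,-0.0046,-0.0379,0,0,0,0],
    [0,-0.0046,-0.0379,0,0,0,0],
    [0,-0.0046,-0.0379,0,0,0,0],
    [0,-0.0046,-0.0379,0,0,0,0],
    [0,-0.0046,-0.0379,0,0,0,0],
    [0,-0.0046,-0.0379,0,0,0,0],
    [0,-0.0046,-0.0379,0,0,0,0],
    [0,-0.0046,-0.0379,0,0,0,0],
    [0,-0.0046,-0.0379,0,0,0,0],
    [0,0,0,0,0,0,0]
  ]
}}

```text
time: 5.25
position: [0.5418, 0.1523, 0.2315]
eef_rot: [[0.998, -0.068, 0.0], [-0.068, -0.998, 0.001], [0.0, -0.001, -1.0]]
force: [-0.2, 0.1, -0.2]
gripper_width: 0.0855
```

```bash
cat > span.py <<'E'
from h import *
import sys
p,d,K,P=loadw(sys.argv[1]); z0=float(sys.argv[2]) # underside height
q=p.astype(int)
C=cloud(d,K,P)
org=(q[...,0]>150)&(q[...,2]<90)&(q[...,1]<190)&(q[...,0]-q[...,1]>60)&(d>.05)
org&=abs(C[...,2]-(z0+.035))<.012
if len(sys.argv)>3: org&=(C[...,0]>float(sys.argv[3]))
v,u=np.where(org)
r=cv2.minAreaRect(np.stack([u,v],-1).astype(np.float32))
b=ray(cv2.boxPoints(r),z0+.035,K,P)
e=[(b[i]+b[(i+1)%4])/2 for i in range(4)]
pr=max(((e[0],e[2]),(e[1],e[3])),key=lambda t:np.linalg.norm(t[0]-t[1])); pr=sorted(pr,key=lambda t:t[0])
dv=pr[1]-pr[0]; print("grip len",np.linalg.norm(dv),"yaw",np.degrees(np.arctan2(dv[1],dv[0])),"c",b.mean(0),"z",np.median(C[v,u,2]))
E
python3 - <<'E'
from h import *
s=snapw("w3"); print(s["time"],s["position"],s["eef_rot"].round(4))
p=cv2.imread("pics/w3.png"); w=p.min(-1)>170; m=np.zeros_like(w)
K,P=campose("wrist",s); c=proj([[.661,.1346,.023]],K,P)[0].astype(int); print(c)
a=slice(c[1]-28,c[1]+28),slice(c[0]-28,c[0]+28); m[a]=w[a]
cs,h=cv2.findContours(m.astype(np.uint8),cv2.RETR_CCOMP,cv2.CHAIN_APPROX_NONE)
for c in cs:
    if len(c)>20:
        M=cv2.moments(c); cc=(M['m10']/M['m00'],M['m01']/M['m00']); print(len(c),cc,ray([cc],.023,K,P).round(4), ray([cc],.003,K,P).round(4))
E
python3 span.py pics/w3.npz .003
```

```text
5.25 [0.54177662 0.15225289 0.23147198] [[ 9.977e-01 -6.760e-02  2.000e-04]
 [-6.760e-02 -9.977e-01  1.200e-03]
 [ 1.000e-04 -1.200e-03 -1.000e+00]]
[273  54]
127 (273.6860448300795, 55.711785972523494) [[0.6602 0.1343 0.023 ]] [[0.6629 0.1335 0.003 ]]
80 (273.4814502529511, 54.62310286677909) [[0.6613 0.1344 0.023 ]] [[0.664  0.1337 0.003 ]]
grip len 0.4121863161427551 yaw -66.19471595202555 c [0.47039974 0.30661634 0.038     ] z 0.03901827950216155
```

View pics/w3.png

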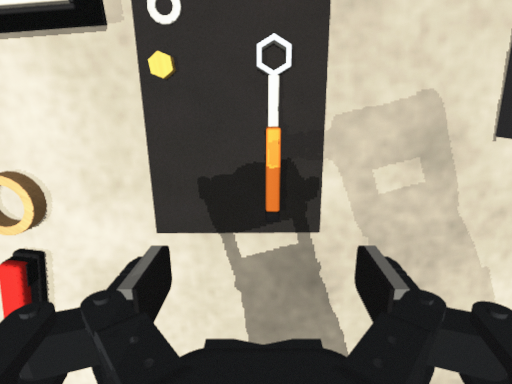

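Call:
{"fn": "servo_tool", "kwargs": {
  "increments": [
    [0,0.001,0.009,0,0,0,0],
    [0,0,0,0.035,0,0,0],
    [0,0,0,0.035,0,0,0],
    [0,0,0,0.035,0,0,0],
    [0,0,0,0.035,0,0,0],
    [0,0,0,0.035,0,0,0],
    [0,0,0,0.03,0,0,0],
    [0,0,0,0,0,0,0]
  ]
}}

```text
time: 5.97
position: [0.5407, 0.1343, 0.021]
eef_rot: [[0.997, -0.077, -0.009], [-0.077, -0.997, -0.002], [-0.008, 0.002, -1.0]]
force: [-0.5, -0.8, -0.9]
gripper_width: 0.0853
```

```bash
python3 - <<'E'
from h import *
s=snapw("w4"); print(s["time"],s["position"],s["eef_rot"].round(4),s["force"])
E
```

```text
5.9667 [0.54065144 0.13434396 0.02104281] [[ 0.997  -0.0767 -0.0086]
 [-0.0767 -0.9971 -0.0017]
 [-0.0084  0.0024 -1.    ]] [-0.54541478 -0.76970643 -0.89422636]
```

View pics/w4.png

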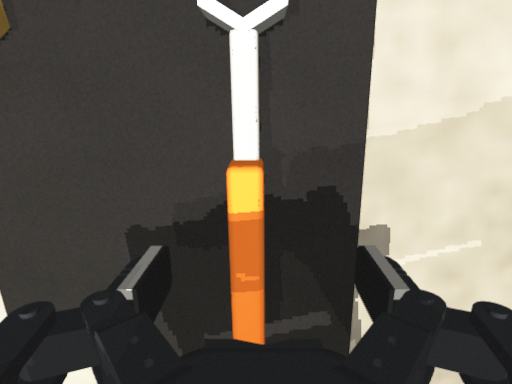

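Call:
{"fn": "servo_tool", "kwargs": {
  "increments": [
    [0,0,-0.0085,0,0,0,0],
    [0,0,0,0,0,0,0],
    [0,0,0,0,0,0,0],
    [0,0,0,0,0,0,0]
  ]
}}

```text
time: 6.35
position: [0.545, 0.1451, 0.0279]
eef_rot: [[0.997, -0.076, 0.002], [-0.076, -0.997, 0.0], [0.002, -0.001, -1.0]]
force: [-0.6, -0.5, -0.6]
gripper_width: 0.085
```

```bash
python3 - <<'E'
from h import *
s=snapw("w5"); print(s["time"],s["position"],s["eef_rot"].round(4),s["force"])
K,P=campose("wrist",s); p,d=np.load("pics/w5.npz")["p"].astype(int),np.load("pics/w5.npz")["d"]
C=cloud(d,K,P); R=s["eef_rot"]; T=(C-s["position"])@R
org=(p[...,0]>150)&(p[...,2]<90)&(p[...,0]-p[...,1]>60)&(C[...,2]>.03)
n,l,st,ce=cv2.connectedComponentsWithStats(org.astype(np.uint8)); i=1+st[1:,4].argmax(); org=l==i
X=T[org];print(X.min(0),X.max(0),np.median(X,0))
r=cv2.minAreaRect(np.argwhere(org)[:,::-1].astype(np.float32));print(r)
E
```

```text
6.35 [0.54499081 0.14506969 0.02789182] [[ 9.971e-01 -7.580e-02  2.400e-03]
 [-7.580e-02 -9.971e-01  4.000e-04]
 [ 2.400e-03 -6.000e-04 -1.000e+00]] [-0.61375943 -0.4874816  -0.64369062]
[-0.04707138 -0.00550072 -0.14289766] [ 0.071746    0.01047346 -0.002082  ] [-0.00194575  0.00244353 -0.01001028]
((270.0, 255.5), (177.0, 34.0), 90.0)
```

Call:
{"fn": "servo_tool", "kwargs": {
  "increments": [
    [0,-0.002,0.002,0.009,0,0,0],
    [0,0,0,0.0085,0,0,0],
    [0,0,0,0,0,0,0],
    [0,0,0,0,0,0,0],
    [120,0,0,0,0,0,0],
    [160,0,0,0,0,0,0],
    [255,0,0,0,0,0,0],
    [255,0,0,0,0,0,0],
    [255,0,0,0,0,0,0],
    [255,0,0,0,0,0,0]
  ]
}}

```text
time: 7.23
position: [0.5423, 0.143, 0.009]
eef_rot: [[0.997, -0.076, 0.0], [-0.076, -0.997, 0.0], [0.0, -0.0, -1.0]]
force: [-0.6, -0.2, 1.4]
gripper_width: 0.015
```

Call:
{"fn": "servo_tool", "kwargs": {
  "increments": [
    [255,0,0,0,0,0,0],
    [255,0,0,0,0,0,0],
    [255,0,0,0,0,0,0],
    [255,0,0,0,0,0,0]
  ]
}}

```text
time: 7.57
position: [0.5423, 0.143, 0.009]
eef_rot: [[0.997, -0.076, 0.0], [-0.076, -0.997, 0.0], [0.0, -0.0, -1.0]]
force: [-1.4, -0.1, 5.4]
gripper_width: 0.0149
```

```bash
python3 - <<'E'
from h import *
s=snapw("w6"); print(s["time"],s["position"],s["eef_rot"].round(4),s["force"],s["gripper_width"])
E
```

```text
7.5667 [0.54227201 0.14303948 0.00902004] [[ 9.971e-01 -7.620e-02  3.000e-04]
 [-7.620e-02 -9.971e-01  0.000e+00]
 [ 3.000e-04 -1.000e-04 -1.000e+00]] [-1.38729492 -0.08869585  5.44644052] 0.014893359437857915
```

View pics/w6.png

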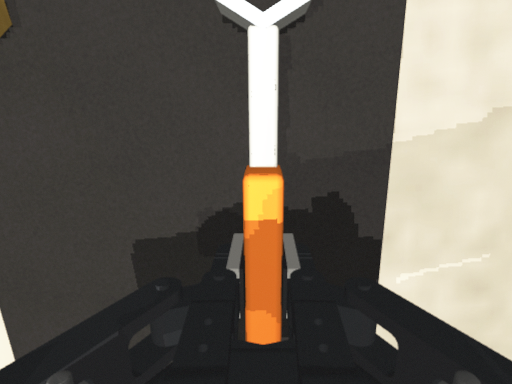

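Call:
{"fn": "servo_tool", "kwargs": {
  "increments": [
    [255,0,0,-0.01,0,0,0],
    [255,0,0,-0.025,0,0,0],
    [255,0,0,-0.035,0,0,0],
    [255,0,0,-0.03,0,0,-7],
    [255,0,0,-0.03,0,0,-7],
    [255,0,0,0,0,0,-7],
    [255,0,0,0,0,0,-7],
    [255,0,0,0,0,0,-7],
    [255,0,0,0,0,0,-7],
    [255,0,0,0,0,0,-7]
  ]
}}

```text
time: 8.45
position: [0.5419, 0.143, 0.139]
eef_rot: [[0.707, 0.707, -0.0], [0.707, -0.707, -0.0], [-0.0, -0.0, -1.0]]
force: [-1.0, -0.2, -2.5]
gripper_width: 0.015
```

Call:
{"fn": "servo_tool", "kwargs": {
  "increments": [
    [255,-0.0288,0.0223,0,0,0,0],
    [255,-0.0288,0.0223,0,0,0,0],
    [255,-0.0288,0.0223,0,0,0,0],
    [255,-0.0288,0.0223,0,0,0,0],
    [255,-0.0288,0.0223,0,0,0,0],
    [255,-0.0288,0.0223,0,0,0,0],
    [255,-0.0288,0.0223,0,0,0,0],
    [255,-0.0288,0.0223,0,0,0,0],
    [255,-0.0288,0.0223,0,0,0,0],
    [255,-0.0288,0.0223,0,0,0,0]
  ]
}}

```text
time: 9.28
position: [0.4931, -0.2196, 0.1391]
eef_rot: [[0.712, 0.702, -0.0], [0.702, -0.712, 0.0], [-0.0, -0.0, -1.0]]
force: [1.4, 0.2, -1.5]
gripper_width: 0.0151
```

Call:
{"fn": "servo_tool", "kwargs": {
  "increments": [
    [255,0,0,0,0,0,0],
    [255,0,0,0,0,0,0],
    [255,0,0,0,0,0,0],
    [255,0,0,0,0,0,0]
  ]
}}

```text
time: 9.62
position: [0.4939, -0.2171, 0.1389]
eef_rot: [[0.711, 0.703, -0.0], [0.703, -0.711, 0.0], [-0.0, -0.0, -1.0]]
force: [-0.3, 0.4, -1.0]
gripper_width: 0.0152
```

```bash
python3 - <<'E'
from h import *
s=snapw("w7"); print(s["time"],s["position"],s["eef_rot"].round(4),s["force"],s["wrist_torque"],s["gripper_width"])
K,P=campose("wrist",s); print(proj([[.5957,-.19,.035]],K,P))
E
```

```text
9.6167 [ 0.49392777 -0.217064    0.13886127] [[ 7.110e-01  7.032e-01 -2.000e-04]
 [ 7.032e-01 -7.110e-01  2.000e-04]
 [-0.000e+00 -3.000e-04 -1.000e+00]] [-0.26497369  0.37644513 -0.95846894] [ 0.01817658  0.05214563 -0.03475182] 0.015198854780981508
[[333.23624931  76.5011202 ]]
```

View pics/w7.png

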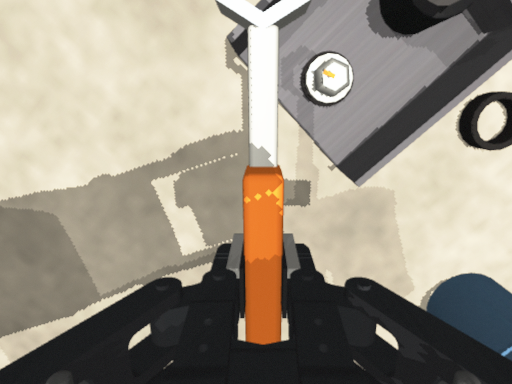

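```bash
python3 bolt.py pics/w7.npz 331 77
python3 - <<'E'
import cv2
im=cv2.imread("pics/w7.png"); cv2.imwrite("pics/w7x.png",cv2.resize(im[37:117,290:370],None,fx=7,fy=7,interpolation=cv2.INTER_CUBIC))
E
```

```text
flange 0.5953125953674316 -0.1897342950105667 0.018288226798176765 ((0.5953141450881958, -0.18975099921226501), (0.03545684367418289, 0.035538725554943085), 164.4561004638672)
(np.float32(-157.73764), np.float64(0.5943125953674316), np.float64(-0.1897342950105667), 51)
[ 594.4162609  -189.55979742   51.42665986] -158.75132751464844
cheek 329 -3.5025933 y at bolt 0.063631356 -0.03766985654130495
cheek 2116 -1.9613777 y at bolt -0.0631458 -0.04250556919353288
```

View pics/w7x.png

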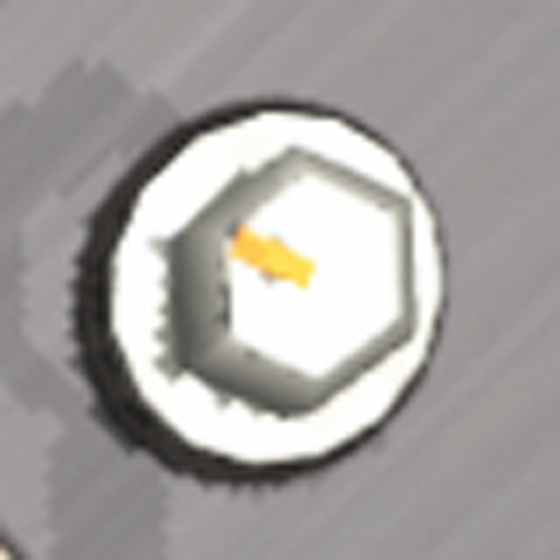

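Call:
{"fn": "servo_tool", "kwargs": {
  "increments": [
    [255,0,0,0,0,0,-0.8],
    [255,-0.0142,0.0264,0,0,0,0],
    [255,-0.0142,0.0264,0,0,0,0],
    [255,0,0,0.02,0,0,0],
    [255,0,0,0.03,0,0,0],
    [255,0,0,0.028,0,0,0],
    [255,0,0,0,0,0,0],
    [255,0,0,0,0,0,0],
    [255,0,0,0,0,0,0]
  ]
}}

```text
time: 10.42
position: [0.5124, -0.2753, 0.0626]
eef_rot: [[0.701, 0.713, 0.002], [0.713, -0.701, -0.001], [0.0, 0.002, -1.0]]
force: [0.2, -0.0, -1.2]
gripper_width: 0.0147
```

```bash
python3 - <<'E'
from h import *
s=snapw("w8"); print(s["time"],s["position"],s["eef_rot"].round(4),s["force"],s["wrist_torque"],s["gripper_width"])
R=s["eef_rot"];print("yaw",np.degrees(np.arctan2(R[1,0],R[0,0])))
for n in("scene","side"):
    p,d=optics.read_camera(n); K,P=campose(n); c=proj([[.58,-.2,.04]],K,P)[0].astype(int)
    im=cv2.resize(p[c[1]-40:c[1]+40,c[0]-55:c[0]+55,::-1],None,fx=7,fy=7,interpolation=cv2.INTER_CUBIC); cv2.imwrite(f"pics/{n}8.png",im)
E
```

```text
10.4167 [ 0.51239892 -0.27532583  0.062564  ] [[ 7.011e-01  7.130e-01  1.700e-03]
 [ 7.130e-01 -7.011e-01 -1.000e-03]
 [ 4.000e-04  1.900e-03 -1.000e+00]] [ 0.19960026 -0.00401972 -1.18430974] [-0.05216612  0.01050404  0.01917516] 0.014726742057982429
yaw 45.482253927133506
```

View pics/scene8.png

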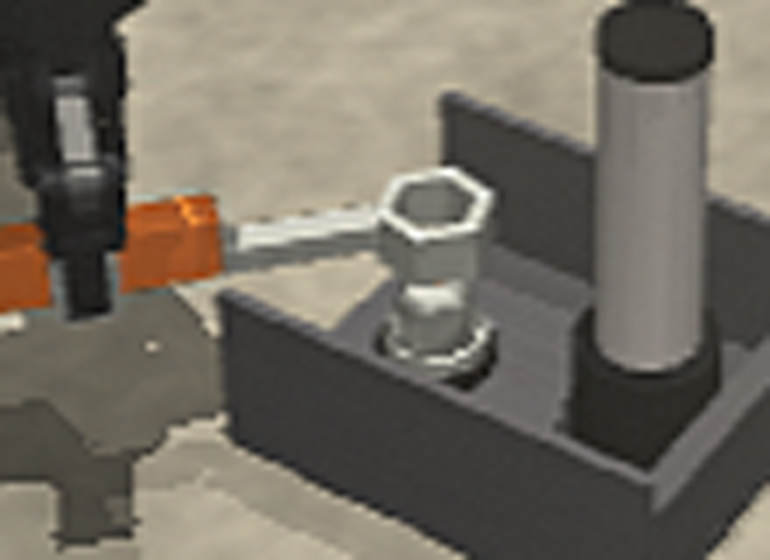

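View pics/side8.png

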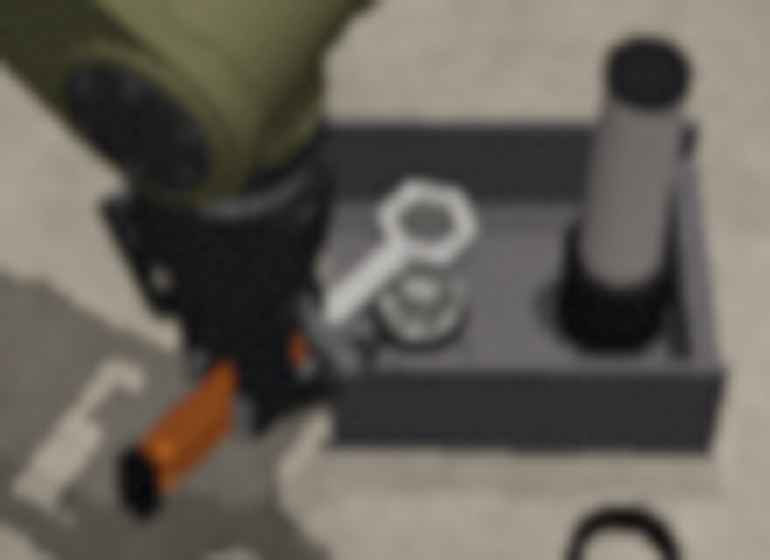

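View pics/w8.png

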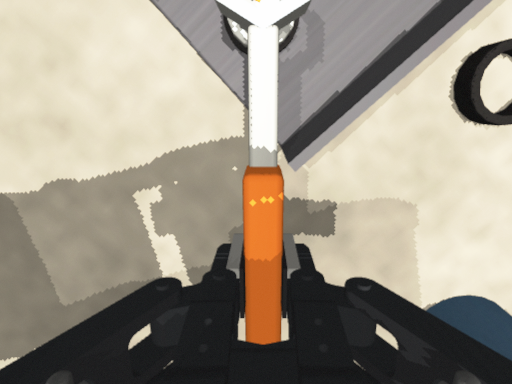

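```bash
python3 - <<'E'
from h import *
s=telemetry.observe();print(s["position"])
for n in("scene","side"):
    K,P=campose(n); c=proj([[.58,-.2,.04]],K,P)[0].astype(int)
    f=lambda w:((proj([w],K,P)[0]-c+[55,40])*7+3).round(0)
    print(n,"ringtop pred",f([.5954,-.1898,.0766]),"flange pred",f([.5954,-.1898,.022]), "+5mm x",f([.6004,-.1898,.0766]),"+5mm y",f([.5954,-.1848,.0766]))
E
```

```text
[ 0.51232275 -0.27554897  0.06268786]
scene ringtop pred [441. 204.] flange pred [444. 328.] +5mm x [454. 209.] +5mm y [449. 196.]
side ringtop pred [430. 219.] flange pred [424. 294.] +5mm x [441. 219.] +5mm y [429. 210.]
```

Call:
{"fn": "servo_tool", "kwargs": {
  "increments": [
    [255,0,0,0.008,0,0,0],
    [255,0,0,0.007,0,0,0],
    [255,0,0,0.003,0,0,0],
    [255,0,0,0.003,0,0,0],
    [255,0,0,0.002,0,0,0],
    [255,0,0,0,0,0,0],
    [255,0,0,0,0,0,0]
  ]
}}

```text
time: 11.15
position: [0.5115, -0.2753, 0.0377]
eef_rot: [[0.702, 0.712, -0.0], [0.712, -0.702, 0.0], [-0.0, -0.0, -1.0]]
force: [-0.1, 0.9, -1.8]
gripper_width: 0.0152
```

Call:
{"fn": "servo_tool", "kwargs": {
  "increments": [
    [255,0,0,0.002,0,0,0],
    [255,0,0,0.002,0,0,0],
    [255,0,0,0.002,0,0,0],
    [255,0,0,0,0,0,0]
  ]
}}

```text
time: 11.48
position: [0.5114, -0.2752, 0.0314]
eef_rot: [[0.702, 0.712, -0.0], [0.712, -0.702, 0.0], [-0.0, -0.0, -1.0]]
force: [0.2, 0.1, -2.2]
gripper_width: 0.0153
```

Call:
{"fn": "servo_tool", "kwargs": {
  "increments": [
    [255,0,0,0.0015,0,0,0],
    [255,0,0,0.001,0,0,0],
    [255,0,0,0.001,0,0,0],
    [255,0,0,0,0,0,0],
    [255,0,0,0,0,0,0]
  ]
}}

```text
time: 11.9
position: [0.5115, -0.2753, 0.0282]
eef_rot: [[0.702, 0.712, -0.0], [0.712, -0.702, 0.0], [-0.0, -0.0, -1.0]]
force: [-1.6, -0.1, -1.8]
gripper_width: 0.0151
```

```bash
python3 - <<'E'
from h import *
s=telemetry.observe();print(s["time"],s["position"],s["force"],s["wrist_torque"],s["eef_rot"][2])
p,d=optics.read_camera("scene"); n="scene";K,P=campose(n); c=proj([[.58,-.2,.04]],K,P)[0].astype(int)
im=cv2.resize(p[c[1]-40:c[1]+40,c[0]-55:c[0]+55,::-1],None,fx=7,fy=7,interpolation=cv2.INTER_CUBIC); cv2.imwrite(f"pics/{n}9.png",im)
E
```

```text
11.9 [ 0.51147822 -0.27528937  0.02821722] [-1.57128047 -0.06976706 -1.8202221 ] [0.03574347 0.15023196 0.05083002] [-5.73740880e-05 -1.34382225e-04 -9.99999989e-01]
```

View pics/scene9.png

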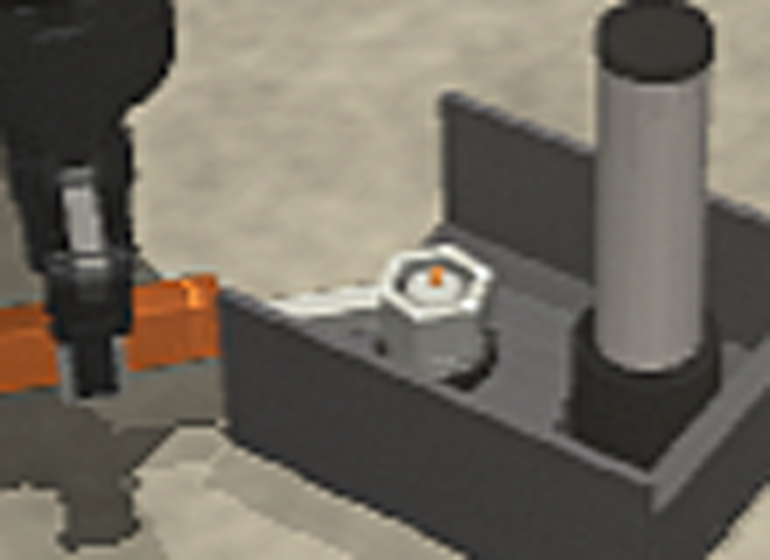

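Call:
{"fn": "servo_tool", "kwargs": {
  "increments": [
    [255,0,0,0.0005,0,0,0],
    [255,0,0,0,0,0,0]
  ]
}}

```text
time: 12.12
position: [0.5115, -0.2753, 0.0278]
eef_rot: [[0.702, 0.712, 0.0], [0.712, -0.702, -0.0], [0.0, 0.0, -1.0]]
force: [-1.4, 0.1, 0.6]
gripper_width: 0.0147
```

Call:
{"fn": "servo_tool", "kwargs": {
  "increments": [
    [255,0,0,0.0003,0,0,0],
    [255,0,0,0,0,0,0]
  ]
}}

```text
time: 12.28
position: [0.5116, -0.2754, 0.0276]
eef_rot: [[0.702, 0.712, 0.0], [0.712, -0.702, -0.0], [0.0, 0.0, -1.0]]
force: [-1.6, 0.1, 2.0]
gripper_width: 0.0148
```

```bash
cat > tq.py <<'E'
from h import *
B=np.array([.5954,-.1898])
s=telemetry.observe();R=s["eef_rot"];p=s["position"];F=s["force"];M=s["wrist_torque"]
y=np.degrees(np.arctan2(R[1,0],R[0,0])); r=p[:2]-B
print("t",round(s["time"],2),"yaw",y.round(2),"pos",p.round(4),"ring",(p[:2]+.119*R[:2,0]-B).round(4)*1e3,"Ftool",(R.T@F).round(2),"Mz",M[2].round(3),"Tbolt",(M[2]+r[0]*F[1]-r[1]*F[0]).round(3))
E
python3 tq.py
```

```text
t 12.28 yaw 45.43 pos [ 0.5116 -0.2754  0.0276] ring [-0.3 -0.8] Ftool [-1.1  -1.19 -1.95] Mz 0.157 Tbolt 0.014
```

Call:
{"fn": "servo_tool", "kwargs": {
  "increments": [
    [255,0.0001,-0.0042,0,0,0,2],
    [255,0.0002,-0.0062,0,0,0,3],
    [255,0.0002,-0.0062,0,0,0,3],
    [255,0.0002,-0.0062,0,0,0,3],
    [255,0,0,0,0,0,0]
  ]
}}

```text
time: 12.7
position: [0.4968, -0.2575, 0.0277]
eef_rot: [[0.826, 0.564, 0.0], [0.564, -0.826, -0.0], [-0.0, 0.0, -1.0]]
force: [-1.3, -3.2, 1.9]
gripper_width: 0.0151
```

```bash
python3 tq.py
```

```text
t 12.7 yaw 34.3 pos [ 0.4968 -0.2575  0.0277] ring [-0.3 -0.6] Ftool [-2.82  1.91 -1.88] Mz 0.105 Tbolt 0.332
```

Call:
{"fn": "servo_tool", "kwargs": {
  "increments": [
    [255,0.0002,-0.0062,0,0,0,3],
    [255,0.0002,-0.0062,0,0,0,3],
    [255,0.0002,-0.0062,0,0,0,3],
    [255,0.0002,-0.0062,0,0,0,3],
    [255,0.0002,-0.0062,0,0,0,3],
    [255,0.0002,-0.0062,0,0,0,3],
    [255,0.0002,-0.0062,0,0,0,3],
    [255,0.0002,-0.0062,0,0,0,3],
    [255,0.0002,-0.0062,0,0,0,3],
    [255,0,0,0,0,0,0]
  ]
}}

```text
time: 13.53
position: [0.4772, -0.2057, 0.0276]
eef_rot: [[0.992, 0.128, -0.001], [0.128, -0.992, -0.0], [-0.001, 0.0, -1.0]]
force: [-8.5, -4.4, 3.6]
gripper_width: 0.0149
```

```bash
python3 tq.py
```

```text
t 13.53 yaw 7.36 pos [ 0.4772 -0.2057  0.0276] ring [-0.2 -0.7] Ftool [-8.99  3.31 -3.6 ] Mz -0.021 Tbolt 0.368
```

Call:
{"fn": "servo_tool", "kwargs": {
  "increments": [
    [255,0.0,-0.0062,0,0,0,3],
    [255,0.0,-0.0062,0,0,0,3],
    [255,0.0001,-0.0062,0,0,0,3],
    [255,0.0001,-0.0062,0,0,0,3],
    [255,0.0001,-0.0062,0,0,0,3],
    [255,0.0001,-0.0062,0,0,0,3],
    [255,0.0001,-0.0062,0,0,0,3],
    [255,0.0001,-0.0062,0,0,0,3],
    [255,0.0001,-0.0062,0,0,0,3],
    [255,0,0,0,0,0,0]
  ]
}}

```text
time: 14.37
position: [0.4831, -0.1507, 0.0277]
eef_rot: [[0.942, -0.335, 0.0], [-0.335, -0.942, -0.0], [0.001, 0.0, -1.0]]
force: [-2.7, -3.8, 0.9]
gripper_width: 0.0151
```

```bash
python3 tq.py
```

```text
t 14.37 yaw -19.6 pos [ 0.4831 -0.1507  0.0277] ring [-0.2 -0.9] Ftool [-1.22  4.48 -0.94] Mz -0.247 Tbolt 0.284
```

Call:
{"fn": "servo_tool", "kwargs": {
  "increments": [
    [255,0,-0.0031,0,0,0,1.5],
    [255,0.0001,-0.0031,0,0,0,1.5],
    [255,0,-0.0031,0,0,0,1.5],
    [255,0.0001,-0.0031,0,0,0,1.5],
    [255,0,-0.0031,0,0,0,1.5],
    [255,0.0001,-0.0031,0,0,0,1.5],
    [255,0,0,0,0,0,0]
  ]
}}

```text
time: 14.95
position: [0.4905, -0.1342, 0.0276]
eef_rot: [[0.879, -0.477, 0.0], [-0.477, -0.879, -0.0], [0.0, 0.0, -1.0]]
force: [-2.9, -3.7, 0.1]
gripper_width: 0.0151
```

```bash
python3 tq.py
```

```text
t 14.95 yaw -28.48 pos [ 0.4905 -0.1342  0.0276] ring [-0.3 -1.2] Ftool [-0.82  4.6  -0.12] Mz -0.108 Tbolt 0.437
```

Call:
{"fn": "servo_tool", "kwargs": {
  "increments": [
    [255,0,-0.0017,0,0,0,0.8],
    [255,0,-0.0017,0,0,0,0.8],
    [255,0,-0.0016,0,0,0,0.8],
    [255,0,0,0,0,0,0]
  ]
}}

```text
time: 15.28
position: [0.4931, -0.1297, 0.0276]
eef_rot: [[0.857, -0.515, 0.001], [-0.515, -0.857, -0.0], [0.001, -0.0, -1.0]]
force: [0.2, -5.0, 0.6]
gripper_width: 0.0149
```

```bash
python3 tq.py
```

```text
t 15.28 yaw -31.0 pos [ 0.4931 -0.1297  0.0276] ring [-0.3 -1.2] Ftool [ 2.69  4.18 -0.62] Mz -0.149 Tbolt 0.351
```

Call:
{"fn": "servo_tool", "kwargs": {
  "increments": [
    [255,0,-0.0017,0,0,0,0.8],
    [255,0,-0.0017,0,0,0,0.8],
    [255,0,-0.0017,0,0,0,0.8],
    [255,0,0,0,0,0,0]
  ]
}}

```text
time: 15.62
position: [0.4958, -0.1253, 0.0276]
eef_rot: [[0.834, -0.551, 0.001], [-0.551, -0.834, -0.0], [0.001, -0.0, -1.0]]
force: [1.5, -6.3, -1.5]
gripper_width: 0.015
```

```bash
python3 tq.py
```

```text
t 15.62 yaw -33.46 pos [ 0.4958 -0.1253  0.0276] ring [-0.3 -1.1] Ftool [4.7  4.39 1.48] Mz -0.196 Tbolt 0.33
```

Call:
{"fn": "servo_tool", "kwargs": {
  "increments": [
    [255,0,-0.0017,0,0,0,0.8],
    [255,0,-0.0017,0,0,0,0.8],
    [255,0,-0.0017,0,0,0,0.8],
    [255,0,0,0,0,0,0]
  ]
}}

```text
time: 15.95
position: [0.4987, -0.1211, 0.0276]
eef_rot: [[0.81, -0.586, 0.001], [-0.586, -0.81, -0.0], [0.001, -0.0, -1.0]]
force: [2.4, -6.2, -1.4]
gripper_width: 0.0153
```

```bash
python3 tq.py
```

```text
t 15.95 yaw -35.87 pos [ 0.4987 -0.1211  0.0276] ring [-0.2 -1. ] Ftool [5.53 3.61 1.44] Mz -0.242 Tbolt 0.191
```

Call:
{"fn": "servo_tool", "kwargs": {
  "increments": [
    [255,0.0003,-0.0017,0.0002,0,0,0.8],
    [255,0.0002,-0.0017,0.0001,0,0,0.8],
    [255,0,-0.0017,0,0,0,0.8],
    [255,0,0,0,0,0,0]
  ]
}}

```text
time: 16.28
position: [0.5018, -0.117, 0.0272]
eef_rot: [[0.785, -0.619, -0.0], [-0.619, -0.785, -0.0], [-0.0, 0.0, -1.0]]
force: [-3.3, -4.2, 2.4]
gripper_width: 0.0152
```

```bash
python3 tq.py
```

```text
t 16.28 yaw -38.25 pos [ 0.5018 -0.117   0.0272] ring [-0.2 -0.9] Ftool [ 0.05  5.34 -2.36] Mz -0.339 Tbolt 0.295
```

Call:
{"fn": "servo_tool", "kwargs": {
  "increments": [
    [255,0.0001,-0.0017,0,0,0,0.8],
    [255,0,-0.0017,0,0,0,0.8],
    [255,0,-0.0017,0,0,0,0.8],
    [255,0,0,0,0,0,0]
  ]
}}

```text
time: 16.62
position: [0.505, -0.1132, 0.0272]
eef_rot: [[0.759, -0.651, -0.0], [-0.651, -0.759, 0.0], [-0.0, 0.0, -1.0]]
force: [-4.5, -4.8, 3.1]
gripper_width: 0.0148
```

```bash
python3 tq.py
```

```text
t 16.62 yaw -40.63 pos [ 0.505  -0.1132  0.0272] ring [-0.1 -0.9] Ftool [-0.29  6.54 -3.11] Mz -0.397 Tbolt 0.378
```

Call:
{"fn": "servo_tool", "kwargs": {
  "increments": [
    [255,0.0001,-0.0017,0,0,0,0.8],
    [255,0,-0.0017,0,0,0,0.8],
    [255,0,-0.0017,0,0,0,0.8],
    [255,0,0,0,0,0,0]
  ]
}}

```text
time: 16.95
position: [0.5084, -0.1095, 0.0272]
eef_rot: [[0.731, -0.682, -0.0], [-0.682, -0.731, 0.0], [-0.0, 0.0, -1.0]]
force: [-3.7, -4.6, 3.4]
gripper_width: 0.0151
```

```bash
python3 tq.py
```

```text
t 16.95 yaw -43.02 pos [ 0.5084 -0.1095  0.0272] ring [-0.  -0.9] Ftool [ 0.45  5.9  -3.37] Mz -0.429 Tbolt 0.27
```

Call:
{"fn": "servo_tool", "kwargs": {
  "increments": [
    [255,0.0001,-0.0017,0,0,0,0.8],
    [255,0,-0.0017,0,0,0,0.8],
    [255,0,-0.0017,0,0,0,0.8],
    [255,0,-0.0016,0,0,0,0.8],
    [255,0,0,0,0,0,0]
  ]
}}

```text
time: 17.37
position: [0.5131, -0.1048, 0.0272]
eef_rot: [[0.692, -0.722, -0.001], [-0.722, -0.692, 0.0], [-0.0, 0.0, -1.0]]
force: [-4.8, -4.1, 3.6]
gripper_width: 0.015
```

```bash
python3 tq.py
```

```text
t 17.37 yaw -46.23 pos [ 0.5131 -0.1048  0.0272] ring [ 0.  -0.9] Ftool [-0.36  6.33 -3.62] Mz -0.427 Tbolt 0.322
```

Call:
{"fn": "servo_tool", "kwargs": {
  "increments": [
    [255,0.0001,0.0042,0,0,0,-2],
    [255,0.0001,0.0042,0,0,0,-2],
    [255,0.0001,0.0042,0,0,0,-2],
    [255,0.0001,0.0042,0,0,0,-2],
    [255,0,0,0,0,0,0],
    [255,0,0,0,0,0,0]
  ]
}}

```text
time: 17.87
position: [0.5019, -0.1171, 0.0272]
eef_rot: [[0.785, -0.619, -0.0], [-0.619, -0.785, 0.0], [-0.001, -0.0, -1.0]]
force: [-4.1, 0.6, 3.3]
gripper_width: 0.0149
```

```bash
python3 tq.py
```

```text
t 17.87 yaw -38.24 pos [ 0.5019 -0.1171  0.0272] ring [-0.  -0.9] Ftool [-3.57  2.1  -3.26] Mz -0.243 Tbolt 0.003
```

Call:
{"fn": "servo_tool", "kwargs": {
  "increments": [
    [255,0,0,-0.004,0,0,0],
    [255,0,0,-0.008,0,0,0],
    [255,0,0,-0.012,0,0,0],
    [255,0,0,-0.011,0,0,0],
    [255,0,0,0,0,0,0],
    [255,0.0003,0.0085,0,0,0,-4.1],
    [255,0.0003,0.0085,0,0,0,-4.1],
    [255,0.0003,0.0085,0,0,0,-4.1],
    [255,0.0003,0.0085,0,0,0,-4.1],
    [255,0.0003,0.0085,0,0,0,-4.1]
  ]
}}

```text
time: 18.7
position: [0.4819, -0.1549, 0.0621]
eef_rot: [[0.954, -0.3, -0.0], [-0.3, -0.954, 0.0], [-0.0, -0.0, -1.0]]
force: [0.5, 0.2, -2.4]
gripper_width: 0.0151
```

Call:
{"fn": "servo_tool", "kwargs": {
  "increments": [
    [255,0.0003,0.0085,0,0,0,-4.1],
    [255,0.0003,0.0085,0,0,0,-4.1],
    [255,0.0003,0.0085,0,0,0,-4.1],
    [255,0.0003,0.0085,0,0,0,-4.1],
    [255,0.0003,0.0085,0,0,0,-4.1],
    [255,0.0003,0.0085,0,0,0,-4.1],
    [255,0.0003,0.0085,0,0,0,-4.1],
    [255,0.0003,0.0085,0,0,0,-4.1],
    [255,0.0003,0.0085,0,0,0,-4.1],
    [255,0,0,0,0,0,0]
  ]
}}

```text
time: 19.53
position: [0.4834, -0.2309, 0.0621]
eef_rot: [[0.943, 0.332, 0.0], [0.332, -0.943, -0.0], [0.0, 0.0, -1.0]]
force: [0.8, -0.1, -0.7]
gripper_width: 0.0151
```

Call:
{"fn": "servo_tool", "kwargs": {
  "increments": [
    [255,0,0,0,0,0,0],
    [255,0,0,0,0,0,0],
    [255,0,0,0,0,0,0]
  ]
}}

```text
time: 19.78
position: [0.4831, -0.2295, 0.0621]
eef_rot: [[0.945, 0.328, -0.0], [0.328, -0.945, 0.0], [-0.0, -0.0, -1.0]]
force: [0.0, -0.2, -1.3]
gripper_width: 0.0151
```

```bash
python3 tq.py; python3 - <<'E'
from h import *
snapw("w10")
for n in("scene",):
    p,d=optics.read_camera(n); K,P=campose(n); c=proj([[.58,-.2,.04]],K,P)[0].astype(int)
    im=cv2.resize(p[c[1]-40:c[1]+40,c[0]-55:c[0]+55,::-1],None,fx=7,fy=7,interpolation=cv2.INTER_CUBIC); cv2.imwrite(f"pics/{n}10.png",im)
E
```

```text
t 19.78 yaw 19.15 pos [ 0.4831 -0.2295  0.0621] ring [ 0.1 -0.6] Ftool [-0.03  0.15  1.33] Mz 0.013 Tbolt 0.032
```

View pics/scene10.png

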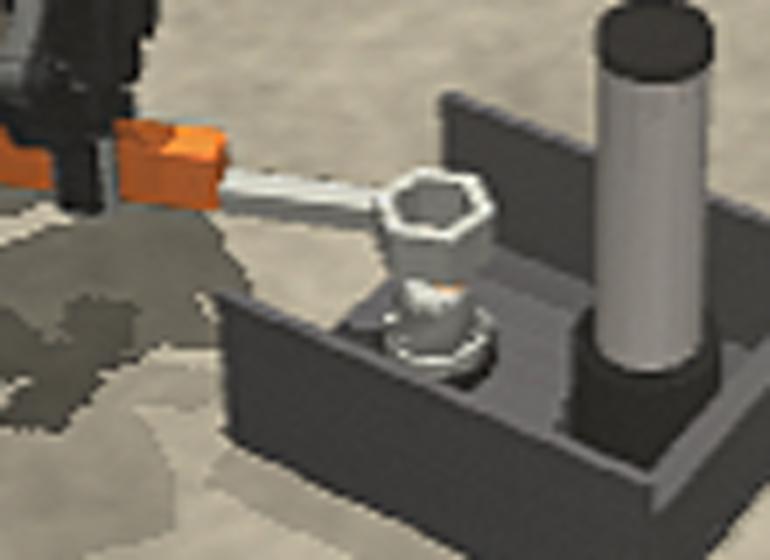

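View pics/w10.png

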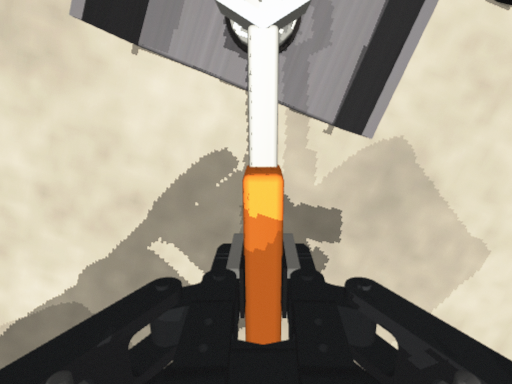

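Call:
{"fn": "servo_tool", "kwargs": {
  "increments": [
    [255,0,0,0.008,0,0,0],
    [255,0,0,0.008,0,0,0],
    [255,0,0,0.003,0,0,0],
    [255,0,0,0.003,0,0,0],
    [255,0,0,0.002,0,0,0],
    [255,0,0,0,0,0,0],
    [255,0,0,0,0,0,0]
  ]
}}

```text
time: 20.47
position: [0.4831, -0.2299, 0.0381]
eef_rot: [[0.944, 0.329, -0.0], [0.329, -0.944, 0.0], [-0.0, -0.0, -1.0]]
force: [-1.1, 0.7, -2.7]
gripper_width: 0.0152
```

```bash
python3 tq.py
```

```text
t 20.47 yaw 19.23 pos [ 0.4831 -0.2299  0.0381] ring [ 0.  -0.9] Ftool [-0.86 -0.99  2.72] Mz 0.102 Tbolt -0.017
```

Call:
{"fn": "servo_tool", "kwargs": {
  "increments": [
    [255,0,0,0.002,0,0,0],
    [255,0,0,0.002,0,0,0],
    [255,0,0,0.002,0,0,0],
    [255,0,0,0.002,0,0,0],
    [255,0,0,0.0015,0,0,0],
    [255,0,0,0,0,0,0],
    [255,0,0,0,0,0,0]
  ]
}}

```text
time: 21.05
position: [0.4831, -0.2299, 0.0285]
eef_rot: [[0.944, 0.329, -0.0], [0.329, -0.944, 0.0], [-0.0, -0.0, -1.0]]
force: [-3.4, -0.3, -2.0]
gripper_width: 0.0152
```

```bash
python3 tq.py
```

```text
t 21.05 yaw 19.23 pos [ 0.4831 -0.2299  0.0285] ring [ 0. -1.] Ftool [-3.27 -0.83  2.01] Mz 0.118 Tbolt 0.017
```

Going down easily; press to a light seat, then swing slowly, since the stop may come within the next 25°.

Call:
{"fn": "servo_tool", "kwargs": {
  "increments": [
    [255,-0.0002,0,0.0006,0,0,0],
    [255,0,0,0.0005,0,0,0],
    [255,0,0,0,0,0,0]
  ]
}}

```text
time: 21.3
position: [0.483, -0.2301, 0.0276]
eef_rot: [[0.944, 0.329, 0.0], [0.329, -0.944, -0.0], [0.0, 0.0, -1.0]]
force: [-2.5, 0.7, 1.4]
gripper_width: 0.0153
```

```bash
python3 tq.py
```

```text
t 21.3 yaw 19.23 pos [ 0.483  -0.2301  0.0276] ring [-0.  -1.1] Ftool [-2.15 -1.52 -1.37] Mz 0.258 Tbolt 0.074
```

Call:
{"fn": "servo_tool", "kwargs": {
  "increments": [
    [255,0,-0.0021,0,0,0,1],
    [255,0,-0.0021,0,0,0,1],
    [255,0,-0.0021,0,0,0,1],
    [255,0,0,0,0,0,0]
  ]
}}

```text
time: 21.63
position: [0.4809, -0.2238, 0.0277]
eef_rot: [[0.961, 0.278, 0.0], [0.278, -0.961, -0.0], [-0.0, 0.0, -1.0]]
force: [-4.3, -1.7, 1.4]
gripper_width: 0.015
```

```bash
python3 tq.py
```

```text
t 21.63 yaw 16.13 pos [ 0.4809 -0.2238  0.0277] ring [-0.2 -1. ] Ftool [-4.58  0.45 -1.38] Mz 0.131 Tbolt 0.18
```

Call:
{"fn": "servo_tool", "kwargs": {
  "increments": [
    [255,-0.0002,-0.0019,0,0,0,0.9],
    [255,0,-0.0019,0,0,0,0.9],
    [255,0,-0.0018,0,0,0,0.9],
    [255,0,0,0,0,0,0]
  ]
}}

```text
time: 21.97
position: [0.4794, -0.2185, 0.0277]
eef_rot: [[0.973, 0.233, 0.0], [0.233, -0.973, -0.0], [0.0, 0.0, -1.0]]
force: [-2.4, -1.7, 0.5]
gripper_width: 0.0153
```

```bash
python3 tq.py
```

```text
t 21.97 yaw 13.45 pos [ 0.4794 -0.2185  0.0277] ring [-0.3 -1. ] Ftool [-2.75  1.13 -0.49] Mz 0.181 Tbolt 0.313
```

Call:
{"fn": "servo_tool", "kwargs": {
  "increments": [
    [255,0,-0.0019,0,0,0,0.9],
    [255,0,-0.0019,0,0,0,0.9],
    [255,0,-0.0018,0,0,0,0.9],
    [255,0,0,0,0,0,0]
  ]
}}

```text
time: 22.3
position: [0.4782, -0.213, 0.0277]
eef_rot: [[0.982, 0.186, 0.0], [0.186, -0.982, -0.0], [0.0, 0.0, -1.0]]
force: [-1.9, -1.6, 1.3]
gripper_width: 0.0155
```

```bash
python3 tq.py
```

```text
t 22.3 yaw 10.75 pos [ 0.4782 -0.213   0.0277] ring [-0.3 -1. ] Ftool [-2.11  1.18 -1.29] Mz 0.122 Tbolt 0.26
```

Call:
{"fn": "servo_tool", "kwargs": {
  "increments": [
    [255,0,-0.0019,0,0,0,0.9],
    [255,0,-0.0019,0,0,0,0.9],
    [255,0,-0.0018,0,0,0,0.9],
    [255,0,0,0,0,0,0]
  ]
}}

```text
time: 22.63
position: [0.4772, -0.2075, 0.0276]
eef_rot: [[0.99, 0.14, 0.0], [0.14, -0.99, -0.0], [0.0, 0.0, -1.0]]
force: [-0.5, -1.7, 1.1]
gripper_width: 0.0151
```

```bash
python3 tq.py
```

```text
t 22.63 yaw 8.05 pos [ 0.4772 -0.2075  0.0276] ring [-0.3 -1. ] Ftool [-0.74  1.62 -1.1 ] Mz 0.09 Tbolt 0.283
```

Call:
{"fn": "servo_tool", "kwargs": {
  "increments": [
    [255,0,-0.0019,0,0,0,0.9],
    [255,0,-0.0019,0,0,0,0.9],
    [255,0,-0.0018,0,0,0,0.9],
    [255,0,0,0,0,0,0]
  ]
}}

```text
time: 22.97
position: [0.4766, -0.2019, 0.0276]
eef_rot: [[0.996, 0.093, 0.0], [0.093, -0.996, -0.0], [0.0, 0.0, -1.0]]
force: [1.9, -2.0, -0.2]
gripper_width: 0.0152
```

```bash
python3 tq.py
```

```text
t 22.97 yaw 5.35 pos [ 0.4766 -0.2019  0.0276] ring [-0.4 -1. ] Ftool [1.67 2.18 0.22] Mz 0.049 Tbolt 0.312
```

Call:
{"fn": "servo_tool", "kwargs": {
  "increments": [
    [255,0.0003,-0.0019,0.0001,0,0,0.9],
    [255,0.0001,-0.0019,0.0001,0,0,0.9],
    [255,0,-0.0018,0,0,0,0.9],
    [255,0,0,0,0,0,0]
  ]
}}

```text
time: 23.3
position: [0.4762, -0.1963, 0.0274]
eef_rot: [[0.999, 0.046, -0.0], [0.046, -0.999, 0.0], [-0.0, -0.0, -1.0]]
force: [-4.6, -2.9, 2.8]
gripper_width: 0.0152
```

```bash
python3 tq.py
```

```text
t 23.3 yaw 2.65 pos [ 0.4762 -0.1963  0.0274] ring [-0.3 -1. ] Ftool [-4.74  2.69 -2.8 ] Mz 0.04 Tbolt 0.357
```

Call:
{"fn": "servo_tool", "kwargs": {
  "increments": [
    [255,0.0001,-0.0019,0,0,0,0.9],
    [255,0,-0.0019,0,0,0,0.9],
    [255,0,-0.0018,0,0,0,0.9],
    [255,0,0,0,0,0,0]
  ]
}}

```text
time: 23.63
position: [0.4761, -0.1907, 0.0274]
eef_rot: [[1.0, -0.001, -0.001], [-0.001, -1.0, 0.0], [-0.001, -0.0, -1.0]]
force: [-6.3, -2.1, 4.1]
gripper_width: 0.0151
```

```bash
python3 tq.py
```

```text
t 23.63 yaw -0.04 pos [ 0.4761 -0.1907  0.0274] ring [-0.3 -1. ] Ftool [-6.28  2.11 -4.06] Mz 0.069 Tbolt 0.315
```

Call:
{"fn": "servo_tool", "kwargs": {
  "increments": [
    [255,0,-0.0019,0,0,0,0.9],
    [255,-0.0001,-0.0019,0,0,0,0.9],
    [255,0,-0.0018,0,0,0,0.9],
    [255,0,0,0,0,0,0]
  ]
}}

```text
time: 23.97
position: [0.4762, -0.1852, 0.0274]
eef_rot: [[0.999, -0.048, -0.0], [-0.048, -0.999, 0.0], [-0.0, -0.0, -1.0]]
force: [-4.9, -2.0, 3.7]
gripper_width: 0.0149
```

```bash
python3 tq.py
```

```text
t 23.97 yaw -2.73 pos [ 0.4762 -0.1852  0.0274] ring [-0.3 -1. ] Ftool [-4.8   2.27 -3.69] Mz -0.024 Tbolt 0.242
```

Call:
{"fn": "servo_tool", "kwargs": {
  "increments": [
    [255,0,-0.0019,0,0,0,0.9],
    [255,-0.0001,-0.0018,0,0,0,0.9],
    [255,0,0,0,0,0,0]
  ]
}}

```text
time: 24.22
position: [0.4764, -0.1815, 0.0274]
eef_rot: [[0.997, -0.079, 0.0], [-0.079, -0.997, -0.0], [0.0, 0.0, -1.0]]
force: [-4.2, -2.3, 3.4]
gripper_width: 0.0151
```

```bash
python3 tq.py
```

```text
t 24.22 yaw -4.51 pos [ 0.4764 -0.1815  0.0274] ring [-0.3 -1.1] Ftool [-4.05  2.67 -3.45] Mz 0.025 Tbolt 0.339
```

Call:
{"fn": "servo_tool", "kwargs": {
  "increments": [
    [255,0,-0.0019,0,0,0,0.9],
    [255,-0.0001,-0.0018,0,0,0,0.9],
    [255,0,0,0,0,0,0]
  ]
}}

```text
time: 24.47
position: [0.4768, -0.1777, 0.0274]
eef_rot: [[0.994, -0.11, 0.0], [-0.11, -0.994, -0.0], [0.0, 0.0, -1.0]]
force: [-2.9, -0.8, 2.1]
gripper_width: 0.0152
```

```bash
python3 tq.py
```

```text
t 24.47 yaw -6.34 pos [ 0.4768 -0.1777  0.0274] ring [-0.4 -1.1] Ftool [-2.75  1.12 -2.11] Mz 0.042 Tbolt 0.172
```

Call:
{"fn": "servo_tool", "kwargs": {
  "increments": [
    [255,0,-0.0019,0,0,0,0.9],
    [255,0,-0.0018,0,0,0,0.9],
    [255,0,0,0,0,0,0]
  ]
}}

```text
time: 24.72
position: [0.4772, -0.1741, 0.0274]
eef_rot: [[0.99, -0.142, 0.0], [-0.142, -0.99, -0.0], [0.0, 0.0, -1.0]]
force: [-0.8, -2.0, 2.3]
gripper_width: 0.015
```

```bash
python3 tq.py
```

```text
t 24.72 yaw -8.14 pos [ 0.4772 -0.1741  0.0274] ring [-0.4 -1.1] Ftool [-0.48  2.1  -2.26] Mz -0.04 Tbolt 0.21
```

Call:
{"fn": "servo_tool", "kwargs": {
  "increments": [
    [255,0,-0.0019,0,0,0,0.9],
    [255,0,-0.0018,0,0,0,0.9],
    [255,0,0,0,0,0,0]
  ]
}}

```text
time: 24.97
position: [0.4778, -0.1704, 0.0274]
eef_rot: [[0.985, -0.173, 0.0], [-0.173, -0.985, -0.0], [0.0, 0.0, -1.0]]
force: [-0.1, -2.4, 1.6]
gripper_width: 0.015
```

```bash
python3 tq.py
```

```text
t 24.97 yaw -9.95 pos [ 0.4778 -0.1704  0.0274] ring [-0.4 -1.2] Ftool [ 0.35  2.34 -1.59] Mz 0.026 Tbolt 0.305
```

Call:
{"fn": "servo_tool", "kwargs": {
  "increments": [
    [255,0.0001,-0.0019,0,0,0,0.9],
    [255,0,-0.0018,0,0,0,0.9],
    [255,0,0,0,0,0,0]
  ]
}}

```text
time: 25.22
position: [0.4785, -0.1668, 0.0274]
eef_rot: [[0.979, -0.204, 0.0], [-0.204, -0.979, -0.0], [0.0, 0.0, -1.0]]
force: [-0.1, -2.6, 1.7]
gripper_width: 0.0149
```

```bash
python3 tq.py
```

```text
t 25.22 yaw -11.75 pos [ 0.4785 -0.1668  0.0274] ring [-0.4 -1.2] Ftool [ 0.41  2.52 -1.69] Mz 0.022 Tbolt 0.323
```

Call:
{"fn": "servo_tool", "kwargs": {
  "increments": [
    [255,0.0001,-0.0018,0,0,0,0.9],
    [255,0,-0.0019,0,0,0,0.9],
    [255,0,0,0,0,0,0]
  ]
}}

```text
time: 25.47
position: [0.4793, -0.1632, 0.0274]
eef_rot: [[0.972, -0.234, 0.0], [-0.234, -0.972, -0.0], [0.0, 0.0, -1.0]]
force: [-0.3, -2.4, 1.1]
gripper_width: 0.015
```

```bash
python3 tq.py
```

```text
t 25.47 yaw -13.55 pos [ 0.4793 -0.1632  0.0274] ring [-0.4 -1.3] Ftool [ 0.29  2.35 -1.1 ] Mz 0.036 Tbolt 0.316
```

Call:
{"fn": "servo_tool", "kwargs": {
  "increments": [
    [255,0.0001,-0.0018,0,0,0,0.9],
    [255,0,0,0,0,0,0],
    [255,0,0,0,0,0,0]
  ]
}}

```text
time: 25.72
position: [0.4797, -0.1616, 0.0274]
eef_rot: [[0.969, -0.248, -0.0], [-0.248, -0.969, 0.0], [-0.0, 0.0, -1.0]]
force: [-1.9, -0.6, 3.0]
gripper_width: 0.015
```

```bash
python3 tq.py
```

```text
t 25.72 yaw -14.37 pos [ 0.4797 -0.1616  0.0274] ring [-0.4 -1.4] Ftool [-1.64  1.06 -2.97] Mz 0.146 Tbolt 0.271
```

Call:
{"fn": "servo_tool", "kwargs": {
  "increments": [
    [255,0.0001,-0.0019,0,0,0,0.9],
    [255,0,-0.0019,0,0,0,0.9],
    [255,0,0,0,0,0,0]
  ]
}}

```text
time: 25.97
position: [0.4807, -0.1578, 0.0273]
eef_rot: [[0.96, -0.28, -0.0], [-0.28, -0.96, -0.0], [-0.0, 0.0, -1.0]]
force: [-3.0, -2.9, 3.0]
gripper_width: 0.015
```

```bash
python3 tq.py; python3 - <<'E'
from h import *
snapw("w11")
p,d=optics.read_camera("scene"); n="scene";K,P=campose(n); c=proj([[.58,-.2,.04]],K,P)[0].astype(int)
im=cv2.resize(p[c[1]-40:c[1]+40,c[0]-55:c[0]+55,::-1],None,fx=7,fy=7,interpolation=cv2.INTER_CUBIC); cv2.imwrite(f"pics/{n}11.png",im)
E
```

```text
t 25.97 yaw -16.25 pos [ 0.4807 -0.1578  0.0273] ring [-0.4 -1.3] Ftool [-2.07  3.64 -3.02] Mz 0.101 Tbolt 0.53
```

View pics/scene11.png

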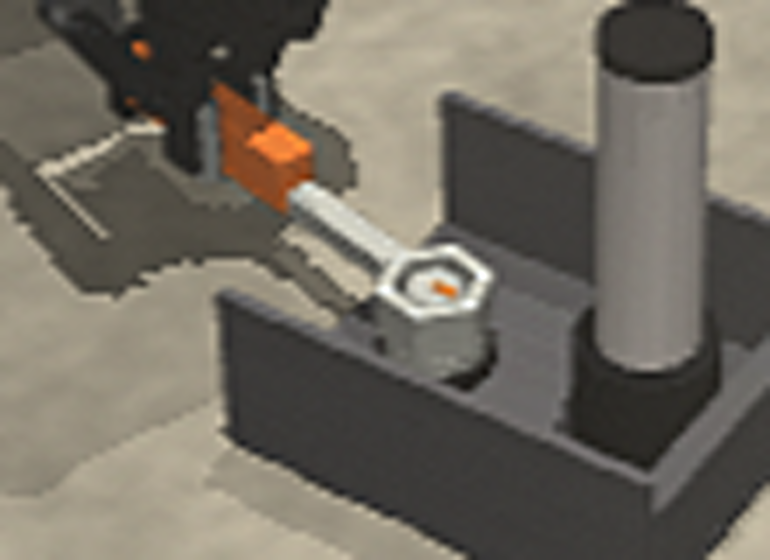

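View pics/w11.png

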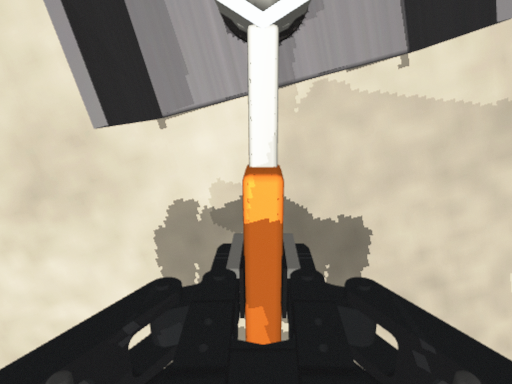

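Call:
{"fn": "servo_tool", "kwargs": {
  "increments": [
    [255,0,0,0,0,0,0]
  ]
}}

```text
time: 26.15
position: [0.4807, -0.1581, 0.0273]
eef_rot: [[0.96, -0.278, -0.0], [-0.278, -0.96, 0.0], [-0.0, 0.0, -1.0]]
force: [-4.6, -1.1, 1.9]
gripper_width: 0.0153
```

```bash
python3 tq.py
```

```text
t 26.15 yaw -16.16 pos [ 0.4807 -0.1581  0.0273] ring [-0.4 -1.4] Ftool [-4.08  2.34 -1.94] Mz 0.164 Tbolt 0.437
```

Call:
{"fn": "servo_tool", "kwargs": {
  "increments": [
    [255,0,-0.0008,0,0,0,0.4],
    [255,0,0,0,0,0,0]
  ]
}}

```text
time: 26.32
position: [0.481, -0.1572, 0.0274]
eef_rot: [[0.958, -0.286, -0.0], [-0.286, -0.958, 0.0], [-0.0, 0.0, -1.0]]
force: [-4.2, -2.4, 3.6]
gripper_width: 0.015
```

```bash
python3 tq.py
```

```text
t 26.32 yaw -16.6 pos [ 0.481  -0.1572  0.0274] ring [-0.4 -1.4] Ftool [-3.34  3.47 -3.62] Mz 0.095 Tbolt 0.502
```

Call:
{"fn": "servo_tool", "kwargs": {
  "increments": [
    [255,0,0,0,0,0,0]
  ]
}}

```text
time: 26.4
position: [0.4809, -0.1573, 0.0274]
eef_rot: [[0.958, -0.285, -0.0], [-0.285, -0.958, 0.0], [-0.0, 0.0, -1.0]]
force: [-4.4, -1.4, 3.1]
gripper_width: 0.0155
```

```bash
python3 tq.py
```

```text
t 26.4 yaw -16.58 pos [ 0.4809 -0.1573  0.0274] ring [-0.4 -1.4] Ftool [-3.78  2.62 -3.05] Mz 0.145 Tbolt 0.451
```

Call:
{"fn": "servo_tool", "kwargs": {
  "increments": [
    [255,0,-0.0012,0,0,0,0.6],
    [255,0,0,0,0,0,0],
    [255,0,0,0,0,0,0]
  ]
}}

```text
time: 26.65
position: [0.4813, -0.1561, 0.0273]
eef_rot: [[0.955, -0.295, -0.0], [-0.295, -0.955, 0.0], [-0.0, 0.0, -1.0]]
force: [-4.9, -2.7, 2.4]
gripper_width: 0.015
```

```bash
python3 tq.py
```

```text
t 26.65 yaw -17.16 pos [ 0.4813 -0.1561  0.0273] ring [-0.4 -1.4] Ftool [-3.91  4.01 -2.42] Mz 0.121 Tbolt 0.593
```

Call:
{"fn": "servo_tool", "kwargs": {
  "increments": [
    [255,0,-0.0012,0,0,0,0.6],
    [255,0,0,0,0,0,0]
  ]
}}

```text
time: 26.82
position: [0.4817, -0.1549, 0.0273]
eef_rot: [[0.952, -0.305, -0.0], [-0.305, -0.952, 0.0], [-0.0, 0.0, -1.0]]
force: [-4.8, -2.0, 3.8]
gripper_width: 0.015
```

```bash
python3 tq.py
```

```text
t 26.82 yaw -17.78 pos [ 0.4817 -0.1549  0.0273] ring [-0.4 -1.5] Ftool [-3.94  3.33 -3.78] Mz 0.154 Tbolt 0.544
```

Call:
{"fn": "servo_tool", "kwargs": {
  "increments": [
    [255,0,0,0,0,0,0]
  ]
}}

```text
time: 26.9
position: [0.4816, -0.155, 0.0273]
eef_rot: [[0.952, -0.305, -0.0], [-0.305, -0.952, 0.0], [-0.0, 0.0, -1.0]]
force: [-5.9, -2.2, 3.2]
gripper_width: 0.0152
```

```bash
python3 tq.py
```

```text
t 26.9 yaw -17.75 pos [ 0.4816 -0.155   0.0273] ring [-0.4 -1.4] Ftool [-4.97  3.91 -3.23] Mz 0.236 Tbolt 0.693
```

```bash
cat > avg.py <<'E'
from h import *
B=np.array([.5954,-.1898]);T=[];G=[]
for i in range(10):
    optics.read_camera("side"); s=telemetry.observe();r=s["position"][:2]-B;F=s["force"];T.append(s["wrist_torque"][2]+r[0]*F[1]-r[1]*F[0]); G.append(s["eef_rot"].T@F)
print(s["time"],np.mean(T).round(3),np.std(T).round(3),np.round(T,2),np.mean(G,0).round(2))
E
python3 avg.py
```

```text
27.4 0.541 0.042 [0.54 0.53 0.59 0.52 0.51 0.63 0.59 0.51 0.5  0.51] [-4.02  2.91 -3.34]
```

Call:
{"fn": "servo_tool", "kwargs": {
  "increments": [
    [255,0,-0.001,0,0,0,0.5],
    [255,0,-0.001,0,0,0,0.5],
    [255,0,0,0,0,0,0]
  ]
}}

```text
time: 27.65
position: [0.4823, -0.153, 0.0273]
eef_rot: [[0.947, -0.322, -0.0], [-0.322, -0.947, -0.0], [-0.0, 0.0, -1.0]]
force: [-4.8, -3.1, 3.0]
gripper_width: 0.0149
```

```bash
python3 avg.py; python3 tq.py
```

```text
28.15 0.643 0.076 [0.75 0.48 0.62 0.66 0.71 0.67 0.58 0.62 0.74 0.61] [-4.09  3.46 -2.89]
t 28.15 yaw -18.74 pos [ 0.4822 -0.1531  0.0273] ring [-0.5 -1.6] Ftool [-4.71  3.17 -2.64] Mz 0.238 Tbolt 0.608
```

Call:
{"fn": "servo_tool", "kwargs": {
  "increments": [
    [255,0,-0.0006,0,0,0,0.3],
    [255,0,-0.0007,0,0,0,0.35],
    [255,0,0,0,0,0,0]
  ]
}}

```text
time: 28.4
position: [0.4827, -0.1519, 0.0273]
eef_rot: [[0.943, -0.332, -0.0], [-0.332, -0.943, -0.0], [-0.0, 0.0, -1.0]]
force: [-4.2, -2.4, 3.0]
gripper_width: 0.0153
```

```bash
python3 avg.py; python3 tq.py
```

```text
28.9 0.688 0.089 [0.73 0.81 0.77 0.54 0.66 0.57 0.59 0.72 0.77 0.72] [-3.94  3.48 -3.06]
t 28.9 yaw -19.38 pos [ 0.4827 -0.1519  0.0273] ring [-0.5 -1.6] Ftool [-2.96  3.6  -2.96] Mz 0.295 Tbolt 0.718
```

Call:
{"fn": "servo_tool", "kwargs": {
  "increments": [
    [255,0,-0.0006,0,0,0,0.3],
    [255,0,0,0,0,0,0],
    [255,0,0,0,0,0,0]
  ]
}}

```text
time: 29.15
position: [0.4828, -0.1514, 0.0273]
eef_rot: [[0.942, -0.337, -0.0], [-0.337, -0.942, -0.0], [-0.0, 0.0, -1.0]]
force: [-4.7, -2.3, 3.5]
gripper_width: 0.015
```

```bash
python3 avg.py
```

```text
29.65 0.691 0.047 [0.67 0.63 0.65 0.73 0.7  0.77 0.74 0.73 0.65 0.64] [-3.74  3.64 -3.22]
```

Call:
{"fn": "servo_tool", "kwargs": {
  "increments": [
    [255,0.0,0.0042,0,0,0,-2],
    [255,0.0001,0.0042,0,0,0,-2],
    [255,0.0001,0.0042,0,0,0,-2],
    [255,0.0001,0.0042,0,0,0,-2],
    [255,0.0001,0.0042,0,0,0,-2],
    [255,0.0001,0.0042,0,0,0,-2],
    [255,0,0,0,0,0,0],
    [255,0,0,0,0,0,0],
    [255,0,0,0,0,0,0]
  ]
}}

```text
time: 30.4
position: [0.4772, -0.1754, 0.0274]
eef_rot: [[0.991, -0.135, 0.0], [-0.135, -0.991, 0.0], [0.0, -0.0, -1.0]]
force: [-2.6, 1.9, 2.4]
gripper_width: 0.0153
```

```bash
python3 tq.py;python3 avg.py
```

```text
t 30.4 yaw -7.77 pos [ 0.4772 -0.1754  0.0274] ring [-0.3 -1.7] Ftool [-2.8  -1.51 -2.41] Mz 0.217 Tbolt 0.032
30.9 -0.017 0.046 [-0.02 -0.02  0.04  0.05 -0.01 -0.04 -0.09 -0.04 -0.08  0.04] [-0.59 -2.4  -1.98]
```

Call:
{"fn": "servo_tool", "kwargs": {
  "increments": [
    [255,0,-0.0008,0,0,0,0],
    [255,0,0,-0.002,0,0,0],
    [255,0,0,-0.006,0,0,0],
    [255,0,0,-0.01,0,0,0],
    [255,0,0,-0.01,0,0,0],
    [255,0,0,-0.02,0,0,0],
    [255,0,0,-0.035,0,0,0],
    [255,0,0,-0.03,0,0,0],
    [255,0,0,0,0,0,0],
    [255,0,0,0,0,0,0]
  ]
}}

```text
time: 31.73
position: [0.4774, -0.1752, 0.1415]
eef_rot: [[0.991, -0.135, 0.002], [-0.135, -0.991, -0.001], [0.002, 0.001, -1.0]]
force: [0.1, 0.7, -3.1]
gripper_width: 0.0149
```

```bash
python3 tq.py
```

```text
t 31.73 yaw -7.74 pos [ 0.4774 -0.1752  0.1415] ring [-0.1 -1.5] Ftool [ 0.03 -0.72  3.08] Mz -0.001 Tbolt -0.086
```

Call:
{"fn": "servo_tool", "kwargs": {
  "increments": [
    [255,0,0,0,0,0,-3.4],
    [255,0.0045,-0.0358,0,0,0,0],
    [255,0.0045,-0.0358,0,0,0,0],
    [255,0.0045,-0.0358,0,0,0,0],
    [255,0.0045,-0.0358,0,0,0,0],
    [255,0.0045,-0.0358,0,0,0,0],
    [255,0.0045,-0.0358,0,0,0,0],
    [255,0.0045,-0.0358,0,0,0,0],
    [255,0.0045,-0.0358,0,0,0,0],
    [255,0.0045,-0.0358,0,0,0,0]
  ]
}}

```text
time: 32.57
position: [0.541, 0.1448, 0.1385]
eef_rot: [[0.997, -0.076, -0.003], [-0.076, -0.997, -0.001], [-0.003, 0.001, -1.0]]
force: [0.4, 0.5, -2.4]
gripper_width: 0.0147
```

Call:
{"fn": "servo_tool", "kwargs": {
  "increments": [
    [255,0,0,0,0,0,0],
    [255,0,0,0.02,0,0,0],
    [255,0,0,0.03,0,0,0],
    [255,0,0,0.03,0,0,0],
    [255,0,0,0.025,0,0,0],
    [255,0,0,0.012,0,0,0],
    [255,0,0,0,0,0,0],
    [255,0,0,0,0,0,0],
    [255,0,0,0,0,0,0],
    [255,0,0,0,0,0,0]
  ]
}}

```text
time: 33.4
position: [0.5424, 0.1433, 0.0246]
eef_rot: [[0.997, -0.075, 0.002], [-0.075, -0.997, 0.0], [0.002, -0.0, -1.0]]
force: [1.0, 0.0, -1.4]
gripper_width: 0.0148
```

```bash
python3 tq.py; python3 - <<'E'
from h import *
snapw("w12")
E
```

```text
t 33.4 yaw -4.33 pos [0.5424 0.1433 0.0246] ring [ 65.7 324.1] Ftool [ 0.97 -0.09  1.4 ] Mz -0.036 Tbolt -0.363
```

View pics/w12.png

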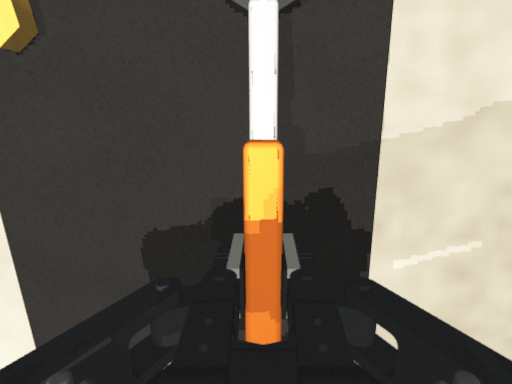

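```bash
python3 - <<'E'
from h import *
for f in("w6","w11","w12"):
    z=np.load(f"pics/{f}.npz");d=z["d"];c=optics.camera_params("wrist");C=cloud(d,c["K"],c["mount"])
    print(f)
    for v in (5,15,40,70,100,130,150,180,200,220): print(v,d[v,258:269].mean().round(4),np.median(C[v,258:269],0).round(4))
p,d=optics.read_camera("side");cv2.imwrite("pics/side12.png",cv2.resize(p[120:220,200:330,::-1],None,fx=6,fy=6,interpolation=cv2.INTER_CUBIC))
E
```

```text
w6
5 0.1315 [ 0.1116 -0.001   0.0055]
15 0.1147 [ 0.103  -0.001  -0.0143]
40 0.1174 [ 0.0946 -0.001  -0.0141]
70 0.1203 [ 0.0841 -0.001  -0.014 ]
100 0.1231 [ 0.0731 -0.001  -0.0142]
130 0.1151 [ 0.0614 -0.001  -0.0142]
150 0.1288 [ 0.0533 -0.001  -0.0141]
180 0.1171 [ 0.0442 -0.001  -0.029 ]
200 0.119 [ 0.0365 -0.001  -0.0295]
220 0.1211 [ 0.0284 -0.001  -0.0295]
w11
5 0.1184 [ 0.1075 -0.001  -0.0097]
15 0.1147 [ 0.103  -0.001  -0.0144]
40 0.1166 [ 0.0945 -0.001  -0.015 ]
70 0.1086 [ 0.084  -0.001  -0.0152]
100 0.1228 [ 0.0731 -0.001  -0.0146]
130 0.1259 [ 0.0615 -0.001  -0.0147]
150 0.1287 [ 0.0533 -0.001  -0.0143]
180 0.1171 [ 0.0442 -0.001  -0.0291]
200 0.1191 [ 0.0364 -0.001  -0.0293]
220 0.1211 [ 0.0283 -0.001  -0.0293]
w12
5 0.1208 [ 0.1083 -0.001  -0.0065]
15 0.1211 [ 0.1047 -0.001  -0.0072]
40 0.1232 [ 0.0958 -0.001  -0.0078]
70 0.1257 [ 0.0847 -0.001  -0.0084]
100 0.1281 [ 0.0731 -0.001  -0.0092]
130 0.1307 [ 0.0611 -0.001  -0.0098]
150 0.1068 [ 0.0549 -0.001  -0.0256]
180 0.1204 [ 0.0434 -0.001  -0.0258]
200 0.1221 [ 0.0355 -0.001  -0.0265]
220 0.124 [ 0.0273 -0.001  -0.0266]
```

View pics/side12.png

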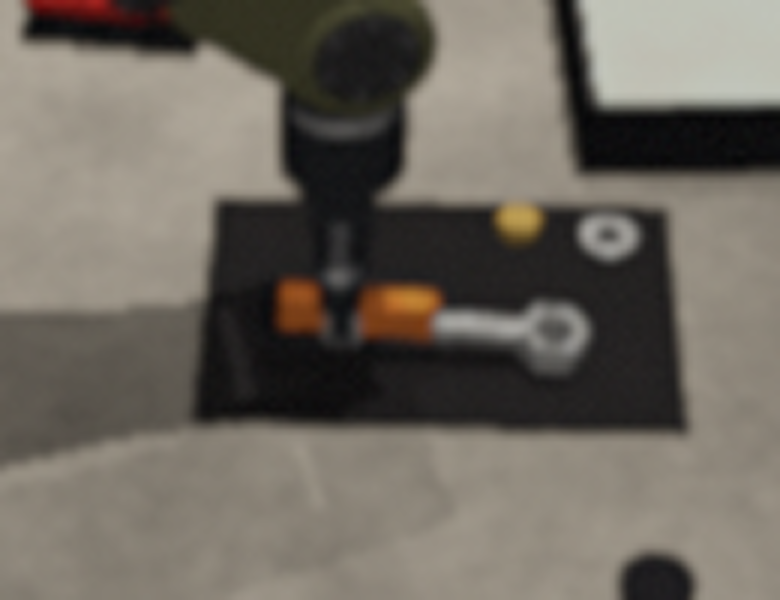

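Call:
{"fn": "servo_tool", "kwargs": {
  "increments": [
    [255,-0.004,0,0,0,2,0],
    [255,-0.004,0,0,0,2,0],
    [255,0,0,0.006,0,0,0],
    [255,0,0,0.004,0,0,0],
    [255,0,0,0,0,0,0],
    [255,0,0,0,0,0,0],
    [255,0,0,0,0,0,0]
  ]
}}

```text
time: 34.08
position: [0.5349, 0.1438, 0.0132]
eef_rot: [[0.995, -0.076, 0.069], [-0.075, -0.997, -0.005], [0.069, -0.0, -0.998]]
force: [-0.1, 0.4, -2.1]
gripper_width: 0.0153
```

```bash
python3 tq.py; python3 - <<'E'
from h import *
s=telemetry.observe();print(s["eef_rot"].round(3))
snapw("w13"); z=np.load("pics/w13.npz");K,P=campose("wrist",{"eef_rot":z["R"],"position":z["t"]});C=cloud(z["d"],K,P)
for v in (5,15,40,70,100,130,150,180,200,220): print(v,np.median(C[v,258:269],0).round(4), C[v,200:205,2].mean().round(4))
E
```

```text
t 34.08 yaw -4.34 pos [0.5349 0.1438 0.0132] ring [ 57.9 324.6] Ftool [-0.24 -0.38  2.14] Mz 0.053 Tbolt 0.052
[[ 0.995 -0.076  0.069]
 [-0.075 -0.997 -0.005]
 [ 0.069 -0.    -0.998]]
5 [0.6421 0.1366 0.0277] 0.004
15 [0.6389 0.1369 0.0269] 0.0033
40 [0.6297 0.1375 0.0276] 0.0035
70 [0.6186 0.1384 0.0272] 0.0035
100 [0.6071 0.1397 0.0275] 0.0033
130 [0.595  0.1402 0.0274] 0.004
150 [0.5878 0.1407 0.042 ] 0.0034
180 [0.5763 0.1416 0.0416] 0.003
200 [0.5684 0.1422 0.0417] 0.0035
220 [0.5603 0.1428 0.042 ] 0.0029
```

Call:
{"fn": "servo_tool", "kwargs": {
  "increments": [
    [255,0,0,0.002,0,0,0],
    [255,0,0,0.0015,0,0,0],
    [255,0,0,0,0,0,0],
    [255,0,0,0,0,0,0]
  ]
}}

```text
time: 34.47
position: [0.5351, 0.1439, 0.0101]
eef_rot: [[0.995, -0.075, 0.07], [-0.075, -0.997, -0.005], [0.07, -0.0, -0.998]]
force: [0.1, -0.3, 4.0]
gripper_width: 0.0149
```

Call:
{"fn": "servo_tool", "kwargs": {
  "increments": [
    [255,0,0,0.0005,0,0,0],
    [255,0,0,0,0,0,0]
  ]
}}

```text
time: 34.63
position: [0.5352, 0.1439, 0.0099]
eef_rot: [[0.995, -0.075, 0.07], [-0.075, -0.997, -0.005], [0.07, -0.0, -0.998]]
force: [-1.1, -0.6, 8.6]
gripper_width: 0.0149
```

Call:
{"fn": "servo_tool", "kwargs": {
  "increments": [
    [200,0,0,-0.0005,0,0,0],
    [150,0,0,0,0,0,0],
    [100,0,0,0,0,0,0],
    [50,0,0,0,0,0,0],
    [0,0,0,0,0,0,0],
    [0,0,0,0,0,0,0],
    [0,0,0,0,0,0,0],
    [0,0,0,0,0,0,0]
  ]
}}

```text
time: 35.3
position: [0.5348, 0.1438, 0.0097]
eef_rot: [[0.995, -0.075, 0.07], [-0.075, -0.997, -0.005], [0.07, 0.0, -0.998]]
force: [-0.1, 0.6, 0.2]
gripper_width: 0.0854
```

Call:
{"fn": "servo_tool", "kwargs": {
  "increments": [
    [0,0,0,-0.02,0,0,0],
    [0,0,0,-0.035,0,0,0],
    [0,0,0,-0.035,0,0,0],
    [0,0,0,-0.035,0,0,0],
    [0,0,0,-0.035,0,0,0],
    [0,0,0,-0.035,0,-4,0],
    [0,0,0,-0.02,0,0,0],
    [0,0,0,0,0,0,0],
    [0,0,0,0,0,0,0]
  ]
}}

```text
time: 36.05
position: [0.5215, 0.1449, 0.225]
eef_rot: [[0.997, -0.075, 0.002], [-0.075, -0.997, 0.0], [0.002, -0.0, -1.0]]
force: [0.0, 0.7, -1.4]
gripper_width: 0.0854
```

```bash
python3 - <<'E'
from h import *
s=snapw("w14");print(s["time"],s["position"])
p,d=optics.read_camera("scene");cv2.imwrite("pics/scene14.png",p[:,:,::-1])
z=np.load("pics/w14.npz");K,P=campose("wrist",s);C=cloud(z["d"],K,P)
E
```

```text
36.05 [0.52151302 0.14485629 0.22498164]
```

View pics/w14.png

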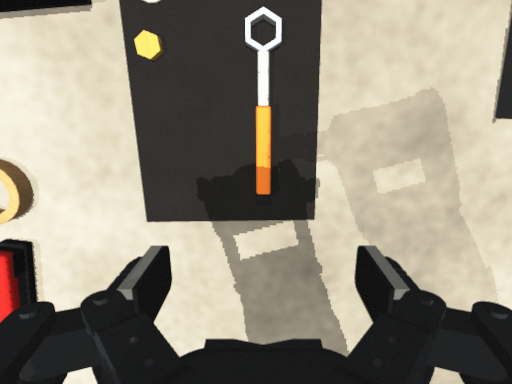

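View pics/scene14.png

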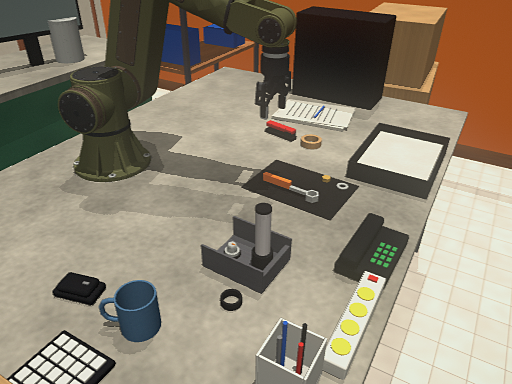

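Call:
{"fn": "servo_tool", "kwargs": {
  "increments": [
    [0,0.0069,0.0379,0,0,0,0],
    [0,0.0069,0.0379,0,0,0,0],
    [0,0.0069,0.0379,0,0,0,0],
    [0,0.0069,0.0379,0,0,0,0],
    [0,0.0069,0.0379,0,0,0,0],
    [0,0.0069,0.0379,0,0,0,0],
    [0,0.0069,0.0379,0,0,0,0],
    [0,0.0069,0.0379,0,0,0,0],
    [0,0.0069,0.0379,0,0,0,0],
    [0,0,0,0,0,0,0]
  ]
}}

```text
time: 36.98
position: [0.5567, -0.2055, 0.2222]
eef_rot: [[0.997, -0.08, -0.002], [-0.08, -0.997, -0.0], [-0.002, 0.0, -1.0]]
force: [-1.2, 1.1, 0.3]
gripper_width: 0.0857
```

Call:
{"fn": "servo_tool", "kwargs": {
  "increments": [
    [0,0,0,0,0,0,0],
    [0,0,0,0,0,0,0],
    [0,0,0,0,0,0,0]
  ]
}}

```text
time: 37.23
position: [0.5573, -0.1989, 0.2237]
eef_rot: [[0.997, -0.074, -0.001], [-0.074, -0.997, 0.001], [-0.001, -0.0, -1.0]]
force: [-0.7, 0.8, 0.5]
gripper_width: 0.0854
```

```bash
python3 - <<'E'
from h import *
s=snapw("w15");K,P=campose("wrist",s);uv=proj([[.5954,-.1898,.03]],K,P)[0].astype(int);print(s["time"],s["position"],uv)
im=cv2.imread("pics/w15.png"); cv2.imwrite("pics/w15x.png",cv2.resize(im[uv[1]-30:uv[1]+30,uv[0]-30:uv[0]+30],None,fx=9,fy=9,interpolation=cv2.INTER_CUBIC))
import subprocess;print(subprocess.run(["python3","bolt.py","pics/w15.npz",str(uv[0]),str(uv[1])],capture_output=True,text=True).stdout)
z=np.load("pics/w14.npz");K,P=campose("wrist",{"eef_rot":z["R"],"position":z["t"]});C=cloud(z["d"],K,P)
for v in(60,75,90,115,140,165,185): print(C[v,261:266].mean(0).round(4))
E
```

```text
37.2333 [ 0.55733734 -0.198898    0.22368449] [252 136]
flange 0.5956485867500305 -0.18985001742839813 0.018209107220172882 ((0.5955777764320374, -0.189852774143219), (0.034957852214574814, 0.03509153798222542), 151.9960174560547)
(np.float32(-150.36761), np.float64(0.5956485867500305), np.float64(-0.18985001742839813), 0)
[ 5.95586149e+02 -1.90023818e+02  2.37882928e-04] -151.09117126464844
cheek 1312 -2.2494009 y at bolt 0.06408307 -0.037340110795747505
cheek 1175 -2.1929157 y at bolt -0.06382923 -0.04241424622901402

this script no longer has the robotException ignored in: <_io.TextIOWrapper mode='rw' encoding='UTF-8'>
Traceback (most recent call last):
BrokenPipeError: [Errno 32] Broken pipe
```

View pics/w15x.png

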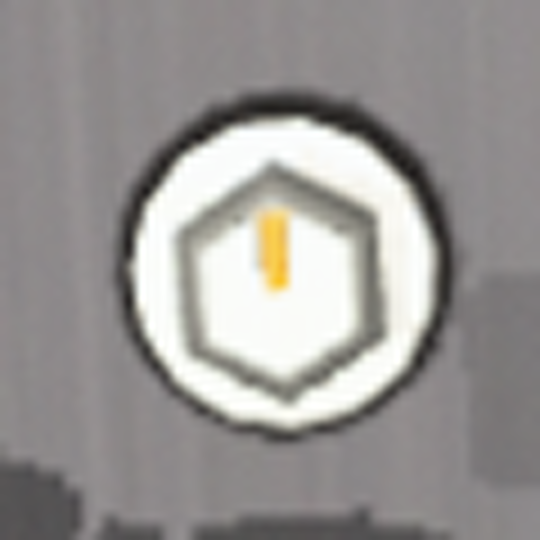

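```bash
sed -i 's/best\[3\]\],method="Nelder-Mead")/best[3]+a0],method="Nelder-Mead")/; s/^r=minimize/for a0 in (-6,-3,2,4):\n  r=minimize/; s/; print(r.x,r.fun)/; print(r.x,r.fun)/' bolt.py; for f in "w2 253 136" "w7 331 77" "w15 252 136"; do set -- $f; python3 bolt.py pics/$1.npz $2 $3 | grep -v cheek; done
python3 - <<'E'
from h import *
z=np.load("pics/w14.npz");K,P=campose("wrist",{"eef_rot":z["R"],"position":z["t"]});C=cloud(z["d"],K,P)
for v in(60,75,90,115,140,165,185): print(C[v,261:266].mean(0).round(4))
E
```

```text
flange 0.5955870747566223 -0.18981531262397766 0.018115023151040077 ((0.5956305861473083, -0.189750075340271), (0.034762948751449585, 0.03530355170369148), 81.85550689697266)
(np.float32(-151.7917), np.float64(0.5955870747566223), np.float64(-0.18981531262397766), 51)
[ 595.75404326 -189.9227956    47.19613477] -151.51560974121094
[ 595.76831418 -189.99174962   50.25073173] -152.84600830078125
[ 595.76202709 -190.08277461   52.93326283] -152.82406616210938
[ 595.7220965  -190.04437443   51.20797715] -153.0547637939453
flange 0.5941594243049622 -0.189172625541687 0.018284406512975693 ((0.5941581130027771, -0.189187690615654), (0.03544318675994873, 0.03553064912557602), 162.1855926513672)
(np.float32(-157.85847), np.float64(0.5931594243049622), np.float64(-0.189172625541687), 51)
[ 593.17059367 -188.97411493   47.38188284] -156.82992553710938
[ 593.30429105 -188.98747392   50.41040472] -158.77760314941406
[ 593.24491086 -189.02110076   51.18699937] -158.88064575195312
[ 593.27315369 -188.96598737   55.0114637 ] -157.8056640625
flange 0.5956485867500305 -0.18985001742839813 0.018209107220172882 ((0.5955777764320374, -0.189852774143219), (0.034957852214574814, 0.03509153798222542), 151.9960174560547)
(np.float32(-150.36761), np.float64(0.5956485867500305), np.float64(-0.18985001742839813), 0)
[ 595.66766993 -190.06342695   -5.99394888] -148.467529296875
[ 595.62585283 -190.02914495   -3.00499857] -150.06459045410156
[ 595.62616309 -189.97915542    2.02711484] -150.81991577148438
[ 595.58757867 -189.97308152    4.1155498 ] -149.7521209716797
[0.6361 0.1372 0.0229]
[0.6218 0.1383 0.0231]
[0.607  0.1394 0.0231]
[0.5822 0.1413 0.0384]
[0.5568 0.1432 0.0378]
[0.5303 0.1452 0.0378]
[0.5082 0.1469 0.0376]
```

Call:
{"fn": "servo_tool", "kwargs": {
  "increments": [
    [0,-0.0175,-0.0017,0,0,0,0],
    [0,-0.0175,-0.0017,0.02,0,0,0],
    [0,-0.0175,-0.0016,0.03,0,0,0],
    [0,0,0,0.035,0,0,0],
    [0,0,0,0.035,0,0,0],
    [0,0,0,0,0,0,0],
    [0,0,0,0,0,0,0],
    [0,0,0,0,0,0,0],
    [0,0,0,0,0,0,0]
  ]
}}

```text
time: 38.03
position: [0.5066, -0.1912, 0.1067]
eef_rot: [[0.997, -0.075, 0.003], [-0.075, -0.997, -0.001], [0.003, 0.001, -1.0]]
force: [-0.5, -0.6, -0.0]
gripper_width: 0.0854
```

```bash
python3 - <<'E'
from h import *
s=snapw("w16");K,P=campose("wrist",s);uv=proj([[.5954,-.1898,.03]],K,P)[0].astype(int);print(s["time"],s["position"],uv)
im=cv2.imread("pics/w16.png"); cv2.imwrite("pics/w16x.png",cv2.resize(im[max(0,uv[1]-40):uv[1]+40,uv[0]-40:uv[0]+40],None,fx=7,fy=7,interpolation=cv2.INTER_CUBIC))
E
cat > ang.py <<'E'
from h import *
import sys
from scipy.optimize import minimize
for f in sys.argv[1:]:
    p,d,K,P=loadw(f"pics/{f}.npz")
    C=cloud(d,K,P); q=p.astype(int)
    # rectify top plane z=.04, 0.1 mm/px
    g=np.arange(-160,161)*1e-4; X,Y=np.meshgrid(g,g)
    W=np.stack([.5955+X,-.1898+Y,np.full_like(X,.04)],-1).reshape(-1,3)
    uv=proj(W,K,P).astype(np.float32).reshape(321,321,2)
    r=cv2.remap(p,uv[...,0],uv[...,1],cv2.INTER_CUBIC).astype(float)
    cv2.imwrite(f"pics/rect_{f}.png",cv2.resize(r[::-1,:,::-1].astype(np.uint8),None,fx=1.8,fy=1.8))
    o=np.clip(r[...,0]-r[...,2]-40,0,None); o[(X**2+Y**2)>.012**2]=0
    w=o.sum(); mx,my=(o*X).sum()/w,(o*Y).sum()/w
    c=np.cov(np.stack([X.ravel(),Y.ravel()]),aweights=o.ravel()); e,v=np.linalg.eigh(c); a=np.degrees(np.arctan2(v[1,1],v[0,1]))
    print(f,"line centroid",mx*1e3,my*1e3,"axis",a%180,"ratio",np.sqrt(e))
E
python3 ang.py w2 w7 w15 w16
```

```text
38.0333 [ 0.50664754 -0.19119545  0.10668649] [252  77]
w2 line centroid -1.9457015041744026 4.563351332991096 axis 112.46277421653996 ratio [0.00078043 0.00245716]
w7 line centroid -3.028192521273211 4.915854572328916 axis 111.1678841974275 ratio [0.00080889 0.00243179]
w15 line centroid 4.531728109942121 0.014588857525732003 axis 179.38552739173244 ratio [0.00080965 0.00240782]
w16 line centroid 4.340173914843125 0.010026145864952174 axis 179.55287930035146 ratio [0.00082287 0.00247382]
```

View pics/w16x.png

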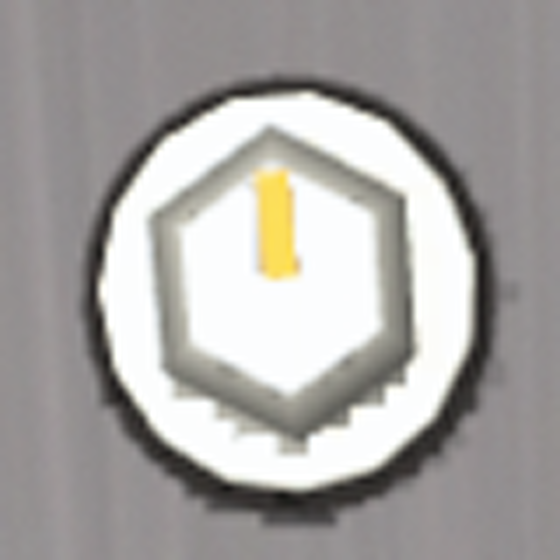

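```bash
python3 - <<'E'
from h import *
s=telemetry.observe();print(s["time"],s["position"],s["eef_rot"].round(3)[:,0])
p,d,K,P=loadw("pics/w14.npz");q=p.astype(int)
o=(q[...,0]>150)&(q[...,2]<90)&(q[...,0]-q[...,1]>60); o[:,:240]=0;o[:,290:]=0
v,u=np.where(o);print(v.min(),v.max(),u.min(),u.max())
a=ray([((u.min()+u.max())/2,v.min()-.5),((u.min()+u.max())/2,v.max()+.5)],.038,K,P);print(a,a.mean(0),np.linalg.norm(a[0]-a[1]))
E
```

```text
38.0833 [ 0.50647376 -0.19124015  0.10642646] [ 0.997 -0.075  0.003]
106 193 256 270
[[0.59149757 0.14057306 0.038     ]
 [0.49867655 0.14756875 0.038     ]] [0.54508706 0.14407091 0.038     ] 0.09308427209800417
```

Call:
{"fn": "servo_tool", "kwargs": {
  "increments": [
    [0,0,0,-0.03,0,0,0],
    [0,0.0014,-0.0375,0,0,0,0],
    [0,0.0014,-0.0375,0,0,0,0],
    [0,0.0014,-0.0375,0,0,0,0],
    [0,0.0014,-0.0375,0,0,0,0],
    [0,0.0014,-0.0375,0,0,0,0],
    [0,0.0014,-0.0375,0,0,0,0],
    [0,0.0014,-0.0375,0,0,0,0],
    [0,0.0014,-0.0375,0,0,0,0],
    [0,0.0014,-0.0375,0,0,0,0]
  ]
}}

```text
time: 38.92
position: [0.5439, 0.1467, 0.136]
eef_rot: [[0.997, -0.075, 0.002], [-0.075, -0.997, 0.0], [0.002, -0.001, -1.0]]
force: [1.0, 0.0, -0.6]
gripper_width: 0.0853
```

Call:
{"fn": "servo_tool", "kwargs": {
  "increments": [
    [0,0,0,0,0,0,0],
    [0,0,0,0.02,0,0,0],
    [0,0,0,0.03,0,0,0],
    [0,0,0,0.03,0,0,0],
    [0,0,0,0.015,0,0,0],
    [0,0,0,0,0,0,0],
    [0,0,0,0,0,0,0],
    [0,0,0,0,0,0,0]
  ]
}}

```text
time: 39.58
position: [0.5446, 0.1447, 0.0413]
eef_rot: [[0.997, -0.075, 0.003], [-0.075, -0.997, 0.001], [0.003, -0.001, -1.0]]
force: [0.1, 0.1, 0.6]
gripper_width: 0.0854
```

Call:
{"fn": "servo_tool", "kwargs": {
  "increments": [
    [0,0,0,0.016,0,0,0],
    [0,0,0,0.0155,0,0,0],
    [0,0,0,0,0,0,0],
    [0,0,0,0,0,0,0],
    [120,0,0,0,0,0,0],
    [160,0,0,0,0,0,0],
    [255,0,0,0,0,0,0],
    [255,0,0,0,0,0,0],
    [255,0,0,0,0,0,0],
    [255,0,0,0,0,0,0]
  ]
}}

```text
time: 40.42
position: [0.5436, 0.1446, 0.0082]
eef_rot: [[0.997, -0.075, 0.0], [-0.075, -0.997, 0.0], [0.0, -0.0, -1.0]]
force: [-2.5, -0.5, 3.3]
gripper_width: 0.0151
```

Call:
{"fn": "servo_tool", "kwargs": {
  "increments": [
    [255,0,0,0,0,0,0],
    [255,0,0,0,0,0,0],
    [255,0,0,0,0,0,0]
  ]
}}

```text
time: 40.67
position: [0.5437, 0.1446, 0.0082]
eef_rot: [[0.997, -0.075, 0.0], [-0.075, -0.997, 0.0], [0.0, -0.0, -1.0]]
force: [-1.9, -1.0, 5.6]
gripper_width: 0.015
```

```bash
cat > hand.py <<'E'
from h import *
import sys
f=sys.argv[1]
s=snapw(f); print(s["time"],s["position"],s["gripper_width"])
z=np.load(f"pics/{f}.npz");p=z["p"].astype(int);d=z["d"];c=optics.camera_params("wrist");C=cloud(d,c["K"],c["mount"])
o=(p[:,263,0]>150)&(p[:,263,2]<90); v=np.where(o)[0].min(); print("front row",v)
for v in (15,70,130,v+10,220): print(v,np.median(C[v,258:269],0).round(4))
E
python3 hand.py w17
```

```text
40.6667 [0.54365141 0.1445773  0.00815635] 0.014989000664260252
front row 164
15 [ 0.1029 -0.001  -0.0148]
70 [ 0.084  -0.001  -0.0155]
130 [ 0.0615 -0.001  -0.0148]
174 [ 0.0466 -0.001  -0.0295]
220 [ 0.0286 -0.001  -0.0302]
```

Call:
{"fn": "servo_tool", "kwargs": {
  "increments": [
    [255,0,0,-0.01,0,0,0],
    [255,0,0,-0.025,0,0,0],
    [255,0,0,-0.035,0,0,0],
    [255,0,0,-0.035,0,0,0],
    [255,0,0,-0.015,0,0,0],
    [255,-0.0024,0.0183,0,0,0,0],
    [255,-0.0048,0.0367,0,0,0,0],
    [255,-0.0048,0.0367,0,0,0,0],
    [255,-0.0048,0.0367,0,0,0,0],
    [255,-0.0048,0.0367,0,0,0,0]
  ]
}}

```text
time: 41.55
position: [0.5087, -0.0198, 0.1282]
eef_rot: [[0.997, -0.075, -0.0], [-0.075, -0.997, -0.0], [-0.0, 0.0, -1.0]]
force: [0.4, -0.2, -2.0]
gripper_width: 0.0149
```

Call:
{"fn": "servo_tool", "kwargs": {
  "increments": [
    [255,-0.0048,0.0367,0,0,0,0],
    [255,-0.0048,0.0367,0,0,0,0],
    [255,-0.0048,0.0367,0,0,0,0],
    [255,-0.0048,0.0367,0,0,0,0],
    [255,-0.0024,0.0183,0,0,0,0],
    [255,0,0,0.02,0,0,0],
    [255,0,0,0.03,0,0,0],
    [255,0,0,0.01,0,0,0],
    [255,0,0,0,0,0,0],
    [255,0,0,0,0,0,0]
  ]
}}

```text
time: 42.38
position: [0.4757, -0.1813, 0.0684]
eef_rot: [[0.997, -0.075, -0.0], [-0.075, -0.997, 0.0], [-0.0, -0.0, -1.0]]
force: [0.1, -0.3, -1.3]
gripper_width: 0.0151
```

```bash
python3 tq.py; python3 hand.py w18
```

```text
t 42.38 yaw -4.3 pos [ 0.4757 -0.1813  0.0684] ring [-1.1 -0.4] Ftool [0.14 0.34 1.3 ] Mz -0.011 Tbolt 0.029
42.3833 [ 0.47566562 -0.18128252  0.06839351] 0.015109167157993795
front row 168
15 [ 0.1028 -0.001  -0.0151]
70 [ 0.084  -0.001  -0.0149]
130 [ 0.0615 -0.001  -0.0148]
178 [ 0.0452 -0.001  -0.0299]
220 [ 0.0283 -0.001  -0.0294]
```

Call:
{"fn": "servo_tool", "kwargs": {
  "increments": [
    [255,0.0008,0,0.01,0,0,0],
    [255,0,0,0.01,0,0,0],
    [255,0,0,0.004,0,0,0],
    [255,0,0,0.003,0,0,0],
    [255,0,0,0.003,0,0,0],
    [255,0,0,0,0,0,0],
    [255,0,0,0,0,0,0]
  ]
}}

```text
time: 43.02
position: [0.476, -0.1815, 0.0378]
eef_rot: [[0.997, -0.075, -0.001], [-0.075, -0.997, 0.0], [-0.001, -0.0, -1.0]]
force: [-6.4, 0.3, 2.8]
gripper_width: 0.0151
```

```bash
python3 tq.py
```

```text
t 43.02 yaw -4.32 pos [ 0.476  -0.1815  0.0378] ring [-0.8 -0.7] Ftool [-6.38  0.19 -2.84] Mz 0.065 Tbolt 0.083
```

Call:
{"fn": "servo_tool", "kwargs": {
  "increments": [
    [255,0,0,0.003,0,0,0],
    [255,0,0,0.003,0,0,0],
    [255,0,0,0.002,0,0,0],
    [255,0,0,0.002,0,0,0],
    [255,0,0,0,0,0,0],
    [255,0,0,0,0,0,0]
  ]
}}

```text
time: 43.52
position: [0.4753, -0.1813, 0.0276]
eef_rot: [[0.997, -0.075, -0.003], [-0.075, -0.997, 0.001], [-0.003, -0.001, -1.0]]
force: [-11.3, 1.2, 4.5]
gripper_width: 0.0154
```

```bash
python3 tq.py
```

```text
t 43.52 yaw -4.32 pos [ 0.4753 -0.1813  0.0276] ring [-1.5 -0.5] Ftool [-11.35  -0.33  -4.51] Mz -0.032 Tbolt -0.079
```

Call:
{"fn": "servo_tool", "kwargs": {
  "increments": [
    [255,-0.0008,0,0,0,0,0],
    [255,-0.0006,0,0.0004,0,0,0],
    [255,0,0,0,0,0,0],
    [255,0,0,0,0,0,0]
  ]
}}

```text
time: 43.85
position: [0.4749, -0.1814, 0.0276]
eef_rot: [[0.997, -0.075, 0.0], [-0.075, -0.997, -0.0], [0.0, 0.0, -1.0]]
force: [-4.6, 0.5, 2.9]
gripper_width: 0.0152
```

```bash
python3 tq.py
```

```text
t 43.85 yaw -4.32 pos [ 0.4749 -0.1814  0.0276] ring [-1.8 -0.6] Ftool [-4.66 -0.11 -2.86] Mz 0.073 Tbolt 0.056
```

Call:
{"fn": "servo_tool", "kwargs": {
  "increments": [
    [255,-0.0003,-0.0021,0,0,0,1],
    [255,0,-0.0021,0,0,0,1],
    [255,0,-0.0021,0,0,0,1],
    [255,0,-0.0021,0,0,0,1],
    [255,0,-0.0021,0,0,0,1],
    [255,0,-0.0021,0,0,0,1],
    [255,0,0,0,0,0,0]
  ]
}}

```text
time: 44.43
position: [0.4762, -0.1686, 0.0274]
eef_rot: [[0.984, -0.181, -0.0], [-0.181, -0.984, -0.0], [0.0, 0.0, -1.0]]
force: [-4.1, -2.7, 1.9]
gripper_width: 0.0149
```

```bash
sed -i 's/range(10)/range(4)/' avg.py; python3 avg.py; python3 tq.py
```

```text
44.6333 0.05 0.057 [ 0.08 -0.03  0.13  0.03] [-3.49  2.73 -2.44]
t 44.63 yaw -10.32 pos [ 0.4761 -0.1689  0.0274] ring [-2.2 -0.5] Ftool [-3.46  2.55 -2.05] Mz -0.281 Tbolt 0.025
```

Call:
{"fn": "servo_tool", "kwargs": {
  "increments": [
    [255,0,-0.0021,0,0,0,1],
    [255,0,-0.0021,0,0,0,1],
    [255,0,0,0,0,0,0]
  ]
}}

```text
time: 44.88
position: [0.4769, -0.1644, 0.0273]
eef_rot: [[0.977, -0.215, -0.0], [-0.215, -0.977, 0.0], [-0.0, -0.0, -1.0]]
force: [-5.1, -3.2, 2.3]
gripper_width: 0.0149
```

```bash
python3 avg.py; python3 tq.py
```

```text
45.0833 0.098 0.072 [0.21 0.1  0.07 0.02] [-3.46  3.51 -2.48]
t 45.08 yaw -12.32 pos [ 0.4769 -0.1647  0.0274] ring [-2.3 -0.3] Ftool [-3.79  2.92 -1.62] Mz -0.335 Tbolt 0.016
```

Call:
{"fn": "servo_tool", "kwargs": {
  "increments": [
    [255,-0.0002,-0.0017,0,0,0,1],
    [255,0,-0.0017,0,0,0,1],
    [255,0,0,0,0,0,0]
  ]
}}

```text
time: 45.33
position: [0.4775, -0.161, 0.0274]
eef_rot: [[0.969, -0.249, -0.0], [-0.249, -0.969, 0.0], [-0.0, -0.0, -1.0]]
force: [-4.3, -1.5, 1.0]
gripper_width: 0.015
```

```bash
python3 avg.py; python3 tq.py
```

```text
45.5333 0.079 0.017 [0.07 0.07 0.11 0.07] [-3.18  1.92 -1.85]
t 45.53 yaw -14.3 pos [ 0.4774 -0.1613  0.0274] ring [-2.7 -0.9] Ftool [-3.91  1.76 -1.98] Mz -0.142 Tbolt 0.066
```

Call:
{"fn": "servo_tool", "kwargs": {
  "increments": [
    [255,0,-0.0019,0,0,0,1],
    [255,0,-0.0019,0,0,0,1],
    [255,0,0,0,0,0,0]
  ]
}}

```text
time: 45.78
position: [0.4784, -0.1573, 0.0273]
eef_rot: [[0.959, -0.282, -0.0], [-0.282, -0.959, 0.0], [-0.0, -0.0, -1.0]]
force: [-5.5, -0.3, 2.7]
gripper_width: 0.0153
```

```bash
python3 avg.py; python3 tq.py
```

```text
45.9833 0.054 0.035 [0.02 0.1  0.07 0.02] [-5.09  1.49 -2.19]
t 45.98 yaw -16.31 pos [ 0.4783 -0.1576  0.0273] ring [-2.9 -1.2] Ftool [-5.42  1.18 -1.85] Mz -0.108 Tbolt 0.024
```

```bash
python3 hand.py w19; python3 - <<'E'
from h import *
p,d=optics.read_camera("scene"); n="scene";K,P=campose(n); c=proj([[.58,-.2,.04]],K,P)[0].astype(int)
im=cv2.resize(p[c[1]-40:c[1]+40,c[0]-55:c[0]+55,::-1],None,fx=7,fy=7,interpolation=cv2.INTER_CUBIC); cv2.imwrite(f"pics/{n}19.png",im)
E
```

```text
45.9833 [ 0.47830888 -0.15760243  0.02733258] 0.015216924661823271
front row 167
15 [ 0.0997 -0.0011 -0.0269]
70 [ 0.0828 -0.0011 -0.0253]
130 [ 0.0618 -0.0011 -0.0224]
177 [ 0.0461 -0.0011 -0.0331]
220 [ 0.0297 -0.0011 -0.0336]
```

View pics/scene19.png

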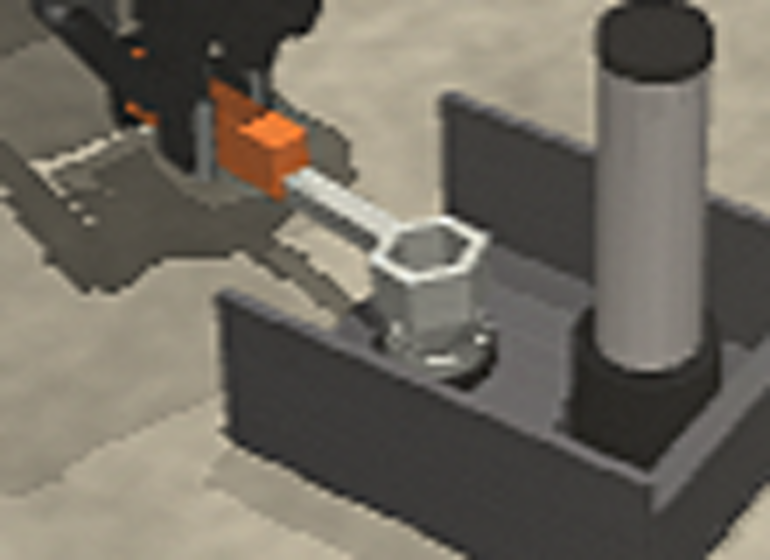

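View pics/w19.png

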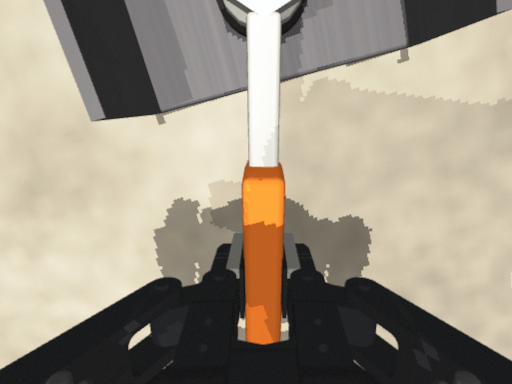

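Call:
{"fn": "servo_tool", "kwargs": {
  "increments": [
    [255,0,0,-0.012,0,0,0],
    [255,0,0,-0.018,0,0,0],
    [255,0.0005,0.0108,0,0,0,-5.1],
    [255,0.0005,0.0108,0,0,0,-5.1],
    [255,-0.0011,0,0,0,-3.4,0],
    [255,-0.0011,0,0,0,-3.4,0],
    [255,0,0,0,0,0,0],
    [255,0,0,0,0,0,0]
  ]
}}

```text
time: 46.75
position: [0.4724, -0.1785, 0.057]
eef_rot: [[0.988, -0.106, -0.116], [-0.105, -0.994, 0.013], [-0.117, -0.0, -0.993]]
force: [0.3, 0.4, -1.6]
gripper_width: 0.0153
```

```bash
cat > lev.py <<'E'
from h import *
import sys
f=sys.argv[1]
s=snapw(f);R=s["eef_rot"];P0=s["position"];yaw=np.arctan2(R[1,0],R[0,0]);print(s["time"],P0.round(4),"yaw",np.degrees(yaw).round(2),"pitchz",R[:,2].round(3),"F",(R.T@s["force"]).round(1))
z=np.load(f"pics/{f}.npz");K,P=campose("wrist",s);C=cloud(z["d"],K,P);p=z["p"].astype(int)
o=(p[:,263,0]>150)&(p[:,263,2]<90); v=np.where(o)[0].min(); print("front row",v)
for w in (20,40,70,100,130,v+10,220): print(w,np.median(C[w,258:269],0).round(4))
e=ray([(263.5,v)],np.median(C[v+10,258:269,2]),K,P)[0]; t=np.array([np.cos(yaw),np.sin(yaw)])
ring=e[:2]+(.120-.0475)*t; print("grip front",e.round(4),"ring est",ring.round(4),"to bolt world mm",((np.array([.5954,-.1900])-ring)*1e3).round(1))
E
python3 lev.py w20
```

```text
46.75 [ 0.4724 -0.1785  0.057 ] yaw -6.09 pitchz [-0.116  0.013 -0.993] F [ 0.4 -0.5  1.5]
front row 167
20 [ 0.573  -0.1882  0.0713]
40 [ 0.5669 -0.1876  0.0715]
70 [ 0.5574 -0.1866  0.0713]
100 [ 0.5472 -0.1855  0.0713]
130 [ 0.5363 -0.1843  0.0715]
177 [ 0.5219 -0.1828  0.0843]
220 [ 0.5062 -0.1814  0.0874]
grip front [ 0.5257 -0.1834  0.0843] ring est [ 0.5978 -0.1911] to bolt world mm [-2.4  1.1]
```

```bash
python3 - <<'E'
from h import *
c=optics.camera_params("wrist");print(c["mount"].round(5),c["K"].round(2)); c=optics.camera_params("wrist");print(c["mount"][:3,3])
def T(f,u,v):
    z=np.load(f"pics/{f}.npz");d=z["d"];C=cloud(d,c["K"],c["mount"]);return C[v,u]
for f in("w6","w12","w17","w18","w19","w20"):
    z=np.load(f"pics/{f}.npz");p=z["p"].astype(int)
    o=(p[:,263,0]>150)&(p[:,263,2]<90); v=np.where(o)[0].min()
    print(f,v,T(f,263,v+6),z["d"][v+6,263])
E
python3 bolt.py pics/w7.npz 331 77|head -1;python3 bolt.py pics/w2.npz 253 136|head -1
```

```text
[[ 1.9000e-04  9.6053e-01  2.7817e-01  7.1670e-02]
 [ 1.0000e+00 -2.7000e-04  2.3000e-04 -1.0200e-03]
 [ 3.0000e-04  2.7817e-01 -9.6053e-01 -1.4298e-01]
 [ 0.0000e+00  0.0000e+00  0.0000e+00  1.0000e+00]] [[312.26   0.   262.84]
 [  0.   312.26 193.88]
 [  0.     0.     1.  ]]
[ 0.07167487 -0.0010172  -0.14298135]
w6 168 [ 0.04606018 -0.00098511 -0.02752568] 0.118024044
w12 140 [ 0.05622977 -0.00098798 -0.02461288] 0.11799295
w17 164 [ 0.04771141 -0.00098578 -0.02805953] 0.11705193
w18 168 [ 0.04666502 -0.00098587 -0.03025193] 0.11523714
w19 167 [ 0.04681554 -0.00098571 -0.0292159 ] 0.1161904
w20 167 [ 0.0470556  -0.00098602 -0.03031449] 0.115068406
flange 0.5941013693809509 -0.18920931220054626 0.018290027976036072 ((0.5940999984741211, -0.18922434747219086), (0.035453952848911285, 0.03554162383079529), 162.1736602783203)
flange 0.59550541639328 -0.18977531790733337 0.018119290471076965 ((0.5955490469932556, -0.18971005082130432), (0.03477109968662262, 0.03531185910105705), 81.8517837524414)
```

```bash
python3 - <<'E'
from h import *
out=[]
for n in("scene","side"):
    p,d=optics.read_camera(n);K,P=campose(n); c=proj([[.595,-.19,.05]],K,P)[0].astype(int)
    im=cv2.resize(p[c[1]-22:c[1]+22,c[0]-22:c[0]+22,::-1],None,fx=12,fy=12,interpolation=cv2.INTER_CUBIC)
    f=lambda w:((proj(w,K,P)-c+[22,22])*12+6)
    a=np.arange(0,361,60)*np.pi/180+np.radians(-6.1)
    for r in(.0129*1.1547,.0185*1.1547):
        w=np.stack([.5953+r*np.cos(a),-.1907+r*np.sin(a),np.full(7,.0713)],-1)
        cv2.polylines(im,[f(w).round().astype(np.int32)],False,(0,0,255),1)
    w=np.stack([.5953+.0185*np.cos(np.arange(0,6.3,.2)),-.1907+.0185*np.sin(np.arange(0,6.3,.2)),np.full(32,.022)],-1)
    cv2.polylines(im,[f(w).round().astype(np.int32)],True,(0,255,0),1)
    out.append(im)
cv2.imwrite("pics/over20.png",cv2.resize(np.hstack(out),(800,400)))
print(telemetry.observe()["time"])
E
```

```text
46.9
```

View pics/over20.png

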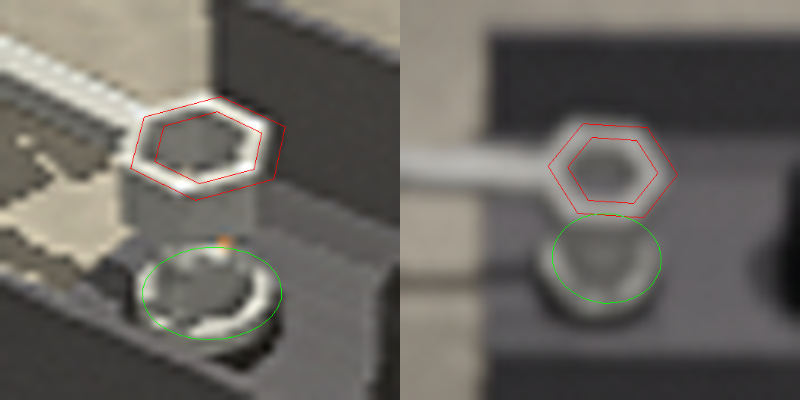

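Call:
{"fn": "servo_tool", "kwargs": {
  "increments": [
    [255,0.002,-0.0009,0,0,0,0],
    [255,0.0009,0,0.008,0,0,0],
    [255,0.0004,0,0.003,0,0,0],
    [255,0.0003,0,0.003,0,0,0],
    [255,0,0,0,0,0,0],
    [255,0,0,0,0,0,0],
    [255,0,0,0,0,0,0]
  ]
}}

```text
time: 47.48
position: [0.4742, -0.178, 0.0432]
eef_rot: [[0.987, -0.107, -0.118], [-0.106, -0.994, 0.013], [-0.118, 0.0, -0.993]]
force: [0.1, 0.4, -1.1]
gripper_width: 0.0149
```

Call:
{"fn": "servo_tool", "kwargs": {
  "increments": [
    [255,0.0003,0,0.0025,0,0,0],
    [255,0,0,0,0,0,0],
    [255,0,0,0,0,0,0]
  ]
}}

```text
time: 47.73
position: [0.474, -0.178, 0.0405]
eef_rot: [[0.987, -0.107, -0.118], [-0.106, -0.994, 0.013], [-0.119, -0.0, -0.993]]
force: [-0.3, 0.4, -2.0]
gripper_width: 0.0152
```

```bash
python3 lev.py w21
```

```text
47.7333 [ 0.474  -0.178   0.0405] yaw -6.12 pitchz [-0.118  0.013 -0.993] F [-0.1 -0.3  2.1]
front row 167
20 [ 0.5745 -0.1877  0.0551]
40 [ 0.5685 -0.1871  0.055 ]
70 [ 0.559  -0.1861  0.0549]
100 [ 0.5488 -0.185   0.0551]
130 [ 0.5378 -0.1839  0.0551]
177 [ 0.5236 -0.1823  0.0678]
220 [ 0.5075 -0.1805  0.0701]
grip front [ 0.5273 -0.1829  0.0678] ring est [ 0.5994 -0.1906] to bolt world mm [-4.   0.6]
```

Call:
{"fn": "servo_tool", "kwargs": {
  "increments": [
    [255,0.0003,0,0.0025,0,0,0],
    [255,0.0003,0,0.0025,0,0,0],
    [255,0,0,0,0,0,0],
    [255,0,0,0,0,0,0]
  ]
}}

```text
time: 48.12
position: [0.4739, -0.1779, 0.0353]
eef_rot: [[0.987, -0.107, -0.118], [-0.106, -0.994, 0.013], [-0.119, -0.0, -0.993]]
force: [-0.8, 0.5, -2.6]
gripper_width: 0.0152
```

Call:
{"fn": "servo_tool", "kwargs": {
  "increments": [
    [255,0.0003,0,0.0025,0,0,0],
    [255,0.0003,0,0.0025,0,0,0],
    [255,0,0,0,0,0,0]
  ]
}}

```text
time: 48.37
position: [0.4739, -0.1779, 0.0301]
eef_rot: [[0.987, -0.107, -0.118], [-0.106, -0.994, 0.013], [-0.119, -0.0, -0.993]]
force: [-2.1, 0.0, -2.2]
gripper_width: 0.0152
```

```bash
python3 lev.py w22
```

```text
48.3667 [ 0.4739 -0.1779  0.0301] yaw -6.13 pitchz [-0.118  0.013 -0.993] F [-1.8  0.2  2.4]
front row 167
20 [ 0.5744 -0.1877  0.044 ]
40 [ 0.5684 -0.1871  0.0444]
70 [ 0.5589 -0.1861  0.0444]
100 [ 0.5487 -0.185   0.0443]
130 [ 0.5378 -0.1838  0.0447]
177 [ 0.5237 -0.1823  0.0576]
220 [ 0.5072 -0.1805  0.0596]
grip front [ 0.5273 -0.1829  0.0576] ring est [ 0.5994 -0.1906] to bolt world mm [-4.   0.6]
```

Call:
{"fn": "servo_tool", "kwargs": {
  "increments": [
    [255,0.0001,0,0.0015,0,0,0],
    [255,0,0,0.0008,0,0,0],
    [255,0,0,0,0,0,0],
    [255,0,0,0,0,0,0]
  ]
}}

```text
time: 48.75
position: [0.4739, -0.178, 0.0283]
eef_rot: [[0.987, -0.107, -0.118], [-0.106, -0.994, 0.013], [-0.118, 0.0, -0.993]]
force: [-2.8, 0.5, -0.7]
gripper_width: 0.0153
```

```bash
python3 tq.py
```

```text
t 48.75 yaw -6.12 pos [ 0.4739 -0.178   0.0283] ring [-4.  -0.8] Ftool [-2.75 -0.16  1.08] Mz 0.049 Tbolt 0.026
```

Call:
{"fn": "servo_tool", "kwargs": {
  "increments": [
    [255,0,-0.0021,0.0002,0.12,0,1],
    [255,0,-0.0021,0,0.12,0,1],
    [255,0,-0.0021,0,0.12,0,1],
    [255,0,-0.0021,0,0.12,0,1],
    [255,0,0,0,0,0,0]
  ]
}}

```text
time: 49.17
position: [0.4749, -0.1693, 0.028]
eef_rot: [[0.977, -0.178, -0.117], [-0.176, -0.984, 0.021], [-0.119, -0.0, -0.993]]
force: [-5.3, 0.6, -0.3]
gripper_width: 0.0151
```

```bash
python3 avg.py; python3 tq.py
```

```text
49.3667 0.131 0.051 [0.2  0.06 0.15 0.12] [-5.47  0.82  0.65]
t 49.37 yaw -10.16 pos [ 0.4749 -0.1695  0.028 ] ring [-4.2 -0.5] Ftool [-5.42  0.52  0.52] Mz 0.066 Tbolt 0.123
```

Call:
{"fn": "servo_tool", "kwargs": {
  "increments": [
    [255,-0.0002,-0.0021,0,0.12,0,1],
    [255,0,-0.0021,0,0.12,0,1],
    [255,0,0,0,0,0,0]
  ]
}}

```text
time: 49.62
position: [0.4756, -0.1652, 0.0281]
eef_rot: [[0.97, -0.212, -0.116], [-0.211, -0.977, 0.025], [-0.118, -0.0, -0.993]]
force: [-4.8, -1.0, -0.3]
gripper_width: 0.015
```

```bash
python3 avg.py; python3 tq.py
```

```text
49.8167 0.242 0.032 [0.29 0.23 0.2  0.25] [-4.6   0.7   1.02]
t 49.82 yaw -12.15 pos [ 0.4756 -0.1655  0.0281] ring [-4.3 -0.6] Ftool [-4.32  0.37  1.34] Mz 0.209 Tbolt 0.247
```

Call:
{"fn": "servo_tool", "kwargs": {
  "increments": [
    [255,-0.0001,-0.0021,0,0.12,0,1],
    [255,0,-0.0021,0,0.12,0,1],
    [255,0,0,0,0,0,0]
  ]
}}

```text
time: 50.07
position: [0.4766, -0.1611, 0.0281]
eef_rot: [[0.962, -0.246, -0.115], [-0.245, -0.969, 0.029], [-0.118, 0.0, -0.993]]
force: [-3.7, -0.8, -1.0]
gripper_width: 0.0152
```

```bash
python3 avg.py; python3 tq.py
```

```text
50.2667 0.237 0.016 [0.23 0.25 0.22 0.25] [-2.57  0.34  1.47]
t 50.27 yaw -14.17 pos [ 0.4765 -0.1614  0.0281] ring [-4.3 -0.6] Ftool [-2.88  0.32  1.74] Mz 0.219 Tbolt 0.253
```

Call:
{"fn": "servo_tool", "kwargs": {
  "increments": [
    [255,0,-0.0021,0.0003,0.12,0,1],
    [255,0,-0.0021,0.0002,0.12,0,1],
    [255,0,0,0,0,0,0]
  ]
}}

```text
time: 50.52
position: [0.4776, -0.1571, 0.0277]
eef_rot: [[0.953, -0.28, -0.113], [-0.278, -0.96, 0.033], [-0.118, -0.0, -0.993]]
force: [-4.5, -1.2, 0.9]
gripper_width: 0.0158
```

```bash
python3 avg.py; python3 tq.py
```

```text
50.7167 0.465 0.094 [0.58 0.51 0.32 0.45] [-3.43  1.12 -0.84]
t 50.72 yaw -16.18 pos [ 0.4775 -0.1573  0.0277] ring [-4.4 -0.5] Ftool [-2.9   0.62 -0.3 ] Mz 0.376 Tbolt 0.447
```

Call:
{"fn": "servo_tool", "kwargs": {
  "increments": [
    [255,0,-0.0021,0,0.12,0,1],
    [255,0,-0.0021,0,0.12,0,1],
    [255,0,0,0,0,0,0]
  ]
}}

```text
time: 50.97
position: [0.4788, -0.153, 0.0276]
eef_rot: [[0.943, -0.314, -0.112], [-0.312, -0.949, 0.037], [-0.118, -0.0, -0.993]]
force: [-3.7, -1.2, 1.1]
gripper_width: 0.0151
```

```bash
python3 avg.py; python3 tq.py
```

```text
51.1667 0.608 0.046 [0.62 0.66 0.62 0.53] [-2.22  1.87 -0.53]
t 51.17 yaw -18.2 pos [ 0.4787 -0.1533  0.0276] ring [-4.4 -0.4] Ftool [-1.37  1.28 -0.83] Mz 0.379 Tbolt 0.533
```

Call:
{"fn": "servo_tool", "kwargs": {
  "increments": [
    [255,0,-0.001,0,0.06,0,0.5],
    [255,0,-0.001,0,0.06,0,0.45],
    [255,0,0,0,0,0,0]
  ]
}}

```text
time: 51.42
position: [0.4794, -0.1513, 0.0276]
eef_rot: [[0.938, -0.329, -0.112], [-0.327, -0.944, 0.039], [-0.118, -0.0, -0.993]]
force: [-2.8, -1.9, 0.8]
gripper_width: 0.0151
```

```bash
sed -i 's/range(4)/range(7)/' avg.py; python3 avg.py; python3 tq.py
```

```text
51.7667 0.686 0.083 [0.72 0.65 0.65 0.78 0.55 0.64 0.81] [-1.39  2.21 -0.65]
t 51.77 yaw -19.16 pos [ 0.4793 -0.1514  0.0276] ring [-4.5 -0.4] Ftool [-0.61  2.66 -0.41] Mz 0.482 Tbolt 0.806
```

Call:
{"fn": "servo_tool", "kwargs": {
  "increments": [
    [255,0,0.0021,0,-0.12,0,-1],
    [255,0,0.0021,0,-0.12,0,-1],
    [255,0,0.0032,0,-0.18,0,-1.5],
    [255,0,0.0032,0,-0.18,0,-1.5],
    [255,0.0001,0.0032,0,-0.18,0,-1.5],
    [255,0.0001,0.0032,0,-0.18,0,-1.5],
    [255,0.0001,0.0032,0,-0.18,0,-1.5],
    [255,0,0.0032,0,-0.18,0,-1.5],
    [255,0,0.0032,0,-0.18,0,-1.5],
    [255,0,0,0,0,0,0]
  ]
}}

```text
time: 52.6
position: [0.4735, -0.1775, 0.0276]
eef_rot: [[0.987, -0.113, -0.117], [-0.112, -0.994, 0.014], [-0.118, -0.0, -0.993]]
force: [0.4, -0.2, 0.8]
gripper_width: 0.015
```

```bash
sed -i 's/range(7)/range(3)/' avg.py; python3 avg.py; python3 tq.py
```

```text
52.75 -0.076 0.057 [-0.15 -0.01 -0.08] [ 0.9  -0.89 -0.69]
t 52.75 yaw -6.61 pos [ 0.4735 -0.1771  0.0276] ring [-4.5 -0.9] Ftool [ 0.88 -0.82 -1.05] Mz 0.024 Tbolt -0.076
```

Call:
{"fn": "servo_tool", "kwargs": {
  "increments": [
    [255,0.0001,-0.0017,0,0.1,0,0.8],
    [255,-0.0002,0,-0.002,0,0,0],
    [255,-0.0004,0,-0.003,0,0,0],
    [255,-0.0005,0,-0.004,0,0,0],
    [255,0,0,0,0,0,0]
  ]
}}

```text
time: 53.17
position: [0.4737, -0.1756, 0.0374]
eef_rot: [[0.985, -0.128, -0.117], [-0.128, -0.992, 0.015], [-0.118, -0.0, -0.993]]
force: [0.1, 0.6, -1.5]
gripper_width: 0.0152
```

```bash
python3 tq.py
```

```text
t 53.17 yaw -7.38 pos [ 0.4737 -0.1756  0.0374] ring [-4.5 -1. ] Ftool [ 0.2  -0.62  1.44] Mz 0.114 Tbolt 0.038
```

Call:
{"fn": "servo_tool", "kwargs": {
  "increments": [
    [255,-0.0005,0,-0.004,0,0,0],
    [255,-0.0005,0,-0.004,0,0,0],
    [255,-0.0006,0,-0.005,0,0,0],
    [255,-0.0007,0,-0.006,0,0,0],
    [255,0,0,0,0,0,0]
  ]
}}

```text
time: 53.58
position: [0.474, -0.1758, 0.0571]
eef_rot: [[0.985, -0.129, -0.116], [-0.128, -0.992, 0.015], [-0.117, 0.0, -0.993]]
force: [0.2, -0.1, -2.2]
gripper_width: 0.0151
```

```bash
python3 lev.py w23
```

```text
53.5833 [ 0.474  -0.1758  0.0571] yaw -7.39 pitchz [-0.116  0.015 -0.993] F [0.5 0.1 2.2]
front row 167
20 [ 0.5742 -0.1878  0.0716]
40 [ 0.5683 -0.187   0.0713]
70 [ 0.5588 -0.1858  0.0717]
100 [ 0.5486 -0.1845  0.0714]
130 [ 0.5378 -0.1831  0.0721]
177 [ 0.5236 -0.1812  0.0849]
220 [ 0.5075 -0.1796  0.0871]
grip front [ 0.5273 -0.1819  0.0849] ring est [ 0.5992 -0.1912] to bolt world mm [-3.8  1.2]
```

Call:
{"fn": "servo_tool", "kwargs": {
  "increments": [
    [255,-0.003,0,-0.025,0,0,0],
    [255,-0.003,0,-0.025,0,0,0],
    [255,0.0013,-0.0163,-0.0002,0,0,0],
    [255,0.0026,-0.0326,-0.0003,0,0,0],
    [255,0.0026,-0.0326,-0.0003,0,0,0],
    [255,0.0026,-0.0326,-0.0003,0,0,0],
    [255,0.0026,-0.0326,-0.0003,0,0,0],
    [255,0.0026,-0.0326,-0.0003,0,0,0],
    [255,0.0026,-0.0326,-0.0003,0,0,0],
    [255,0.0026,-0.0326,-0.0003,0,0,0]
  ]
}}

```text
time: 54.47
position: [0.5244, 0.066, 0.106]
eef_rot: [[0.985, -0.129, -0.118], [-0.128, -0.992, 0.015], [-0.119, -0.0, -0.993]]
force: [0.8, 0.6, -1.8]
gripper_width: 0.015
```

Call:
{"fn": "servo_tool", "kwargs": {
  "increments": [
    [255,0.0026,-0.0326,-0.0003,0,0,0],
    [255,0.0026,-0.0326,-0.0003,0,0,0],
    [255,0.0013,-0.0163,-0.0001,0,0,0],
    [255,0.003,0,0.025,0,0,0],
    [255,0.0035,0,0.03,0,0,0],
    [255,0.003,0,0.026,0,0,0],
    [255,0,0,0,0,0,0],
    [255,0,0,0,0,0,0],
    [255,0,0,0,0,0,0]
  ]
}}

```text
time: 55.22
position: [0.542, 0.1444, 0.026]
eef_rot: [[0.985, -0.129, -0.116], [-0.128, -0.992, 0.016], [-0.117, -0.001, -0.993]]
force: [-0.6, 0.4, -2.1]
gripper_width: 0.0153
```

```bash
python3 lev.py w24
```

```text
55.2167 [0.542  0.1444 0.026 ] yaw -7.39 pitchz [-0.116  0.016 -0.993] F [-0.4 -0.3  2.2]
front row 167
20 [0.6422 0.1325 0.0409]
40 [0.6363 0.1332 0.0409]
70 [0.6267 0.1345 0.0408]
100 [0.6165 0.1358 0.0405]
130 [0.6056 0.1372 0.0405]
177 [0.5914 0.139  0.0537]
220 [0.5753 0.141  0.0559]
grip front [0.5952 0.1384 0.0537] ring est [0.6671 0.129 ] to bolt world mm [ -71.7 -319. ]
```

Call:
{"fn": "servo_tool", "kwargs": {
  "increments": [
    [255,0.001,0,0.009,0,0,0],
    [255,0.0007,0,0.006,0,0,0],
    [255,0.0001,0,0.0012,0,0,0],
    [255,0,0,0,0,0,0],
    [255,0,0,0,0,0,0]
  ]
}}

```text
time: 55.68
position: [0.5412, 0.1444, 0.0085]
eef_rot: [[0.985, -0.129, -0.117], [-0.128, -0.992, 0.015], [-0.118, -0.0, -0.993]]
force: [-1.6, -0.7, 2.0]
gripper_width: 0.0153
```

Call:
{"fn": "servo_tool", "kwargs": {
  "increments": [
    [255,0.0001,0,0.0008,0,0,0],
    [255,0,0,0,0,0,0]
  ]
}}

```text
time: 55.85
position: [0.5413, 0.1445, 0.008]
eef_rot: [[0.985, -0.128, -0.117], [-0.127, -0.992, 0.015], [-0.118, -0.0, -0.993]]
force: [-5.0, -1.0, 8.8]
gripper_width: 0.015
```

Call:
{"fn": "servo_tool", "kwargs": {
  "increments": [
    [200,0,0,-0.0005,0,0,0],
    [150,0,0,0,0,0,0],
    [100,0,0,0,0,0,0],
    [50,0,0,0,0,0,0],
    [0,0,0,0,0,0,0],
    [0,0,0,0,0,0,0],
    [0,0,0,0,0,0,0]
  ]
}}

```text
time: 56.43
position: [0.5411, 0.1444, 0.0079]
eef_rot: [[0.985, -0.129, -0.117], [-0.128, -0.992, 0.015], [-0.118, -0.0, -0.993]]
force: [1.0, 0.0, -0.9]
gripper_width: 0.0852
```

Call:
{"fn": "servo_tool", "kwargs": {
  "increments": [
    [0,-0.002,0,-0.02,0,0,0],
    [0,-0.004,0,-0.035,0,0,0],
    [0,-0.004,0,-0.035,0,0,0],
    [0,-0.004,0,-0.035,0,6.7,0],
    [0,0,0,-0.035,0,0,0],
    [0,0,0,-0.035,0,0,0],
    [0,-0.02,0,-0.02,0,0,0],
    [0,0,0,0,0,0,0],
    [0,0,0,0,0,0,0],
    [0,0,0,0,0,0,0]
  ]
}}

```text
time: 57.27
position: [0.5222, 0.1467, 0.2228]
eef_rot: [[0.992, -0.128, -0.003], [-0.128, -0.992, 0.0], [-0.003, 0.0, -1.0]]
force: [-0.2, -0.5, -0.9]
gripper_width: 0.0855
```

```bash
python3 - <<'E'
from h import *
s=snapw("w25");print(s["time"],s["position"])
p,d=optics.read_camera("side");cv2.imwrite("pics/side25.png",p[:,:,::-1])
z=np.load("pics/w25.npz");K,P=campose("wrist",s);C=cloud(z["d"],K,P)
m=(C[...,2]>.015)&(C[...,2]<.05)&(C[...,0]>.47)&(C[...,0]<.7)&(abs(C[...,1]-.14)<.04)
for a,b in((.5,.52),(.54,.56),(.575,.585),(.605,.615),(.63,.64),(.65,.68)):
    k=m&(C[...,0]>a)&(C[...,0]<b); print(a,k.sum(),np.median(C[k],0).round(4) if k.any() else "")
E
```

```text
57.2667 [0.52222654 0.14671755 0.22276455]
0.5 265 [0.5101 0.1501 0.0378]
0.54 287 [0.5501 0.1452 0.0379]
0.575 161 [0.58   0.1407 0.0379]
0.605 122 [0.61   0.1368 0.0229]
0.63 127 [0.635  0.1336 0.023 ]
0.65 539 [0.669  0.1296 0.0232]
```

View pics/w25.png

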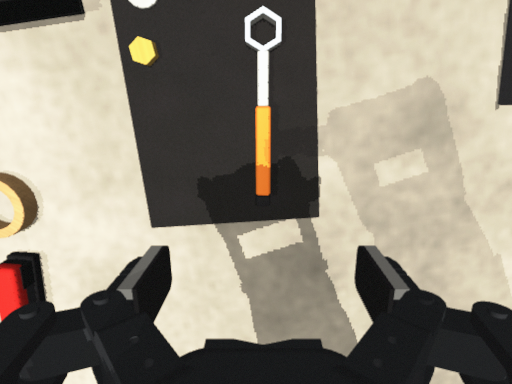

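View pics/side25.png

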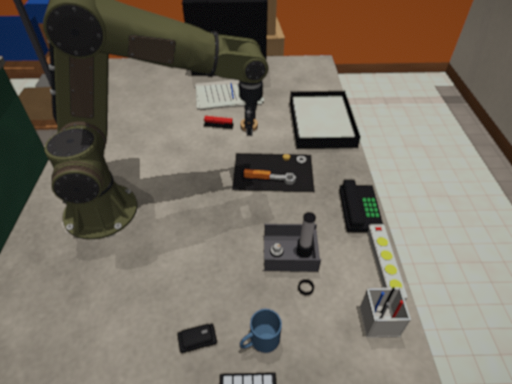

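Call:
{"fn": "servo_tool", "kwargs": {
  "increments": [
    [0,0.0087,0.0376,0,0,0,0],
    [0,0.0087,0.0376,0,0,0,0],
    [0,0.0087,0.0376,0,0,0,0],
    [0,0.0087,0.0376,0,0,0,0],
    [0,0.0087,0.0376,0,0,0,0],
    [0,0.0087,0.0376,0,0,0,0],
    [0,0.0087,0.0376,0,0,0,0],
    [0,0.0087,0.0376,0,0,0,0],
    [0,0.0087,0.0376,0,0,0,0],
    [0,0,0,0,0,0,0]
  ]
}}

```text
time: 58.2
position: [0.5561, -0.2047, 0.2216]
eef_rot: [[0.991, -0.133, -0.004], [-0.133, -0.991, 0.0], [-0.004, 0.0, -1.0]]
force: [-0.4, 0.2, -0.9]
gripper_width: 0.0855
```

Call:
{"fn": "servo_tool", "kwargs": {
  "increments": [
    [0,0,0,0,0,0,0],
    [0,0,0,0,0,0,0],
    [0,0,0,0,0,0,0]
  ]
}}

```text
time: 58.45
position: [0.5565, -0.1979, 0.2229]
eef_rot: [[0.992, -0.128, -0.003], [-0.128, -0.992, 0.001], [-0.003, -0.001, -1.0]]
force: [0.2, 0.8, -0.7]
gripper_width: 0.0856
```

```bash
python3 - <<'E'
from h import *
s=snapw("w26");print(s["time"],s["position"],s["force"])
E
python3 ang.py w2 w15 w26; python3 bolt.py pics/w26.npz 252 136
```

```text
58.45 [ 0.55654964 -0.19792921  0.22290995] [ 0.22651418  0.81903352 -0.65705675]
w2 line centroid -2.0019272105614534 4.629670707094095 axis 112.4578501399274 ratio [0.00078078 0.00245752]
w15 line centroid 4.476262633462104 0.0806802468959815 axis 179.38758387720063 ratio [0.00080963 0.00240774]
w26 line centroid 4.280297570487329 0.010853603661280322 axis 179.03797844043936 ratio [0.00078663 0.00239418]
flange 0.5956319570541382 -0.18996313214302063 0.018084881827235222 ((0.5956724882125854, -0.18976613879203796), (0.034848902374506, 0.035056307911872864), 147.81796264648438)
(np.float32(-151.59293), np.float64(0.5956319570541382), np.float64(-0.18996313214302063), 0)
[ 595.74779111 -190.10117208   -6.0088059 ] -149.33287048339844
[ 595.78661007 -190.09378712   -3.00745936] -151.3324737548828
[ 595.78570875 -190.07260433    2.04564354] -152.25119018554688
[ 595.70454985 -189.98364479    4.0107896 ] -150.8447265625
cheek 1338 -2.2346702 y at bolt 0.06408715 -0.03738567424380279
cheek 1154 -2.219172 y at bolt -0.06372455 -0.04245901096054161
```

View pics/rect_w26.png

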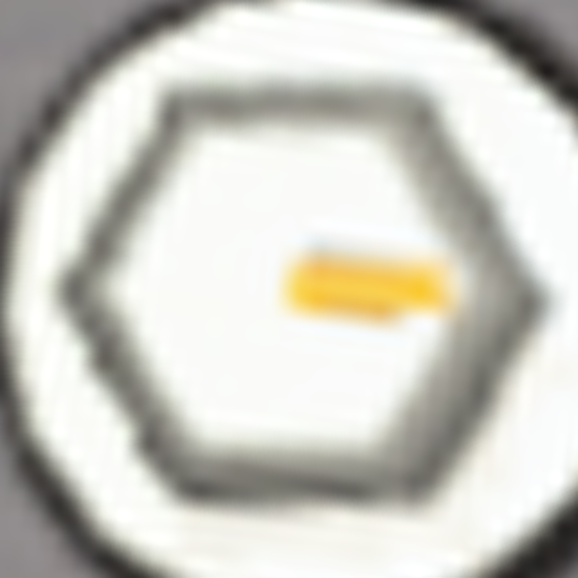

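```bash
python3 -c "
from rig import hand_in
print(hand_in())"
```

```text
the job is handed in; nothing more can be done
None
```

The bolt is tightened clockwise to its stop and nipped up at about 0.69 N m. The spanner is back flat on the mat and released, and I handed the job in at about 58.5 s.

- **Tightening:** it took two swings, lifting the spanner off to swing back. Turning took about 0.3 N m. The torque then rose steadily to an average of 0.69 N m; single noisy readings ran up to 0.81.
- **Second fitting:** after laying the spanner down I suspected the bolt had backed off by about 3°, so I refitted it and nipped up again to 0.69 N m. The first attempt at refitting did not seat: the ring rode on the taper, pushed at about 11 N, and tipped in the fingers. I lifted it, levelled it and seated it properly. On the final lift the spanner came off freely.
- **Slip in the grip:** after the first nip-up the spanner had shifted about 8 mm and tipped about 4° in the fingers, probably from catching on the bolt during lift-off. I levelled it before laying it down.
- **Last checks:**
  - The bolt's orange line read the same after both nip-ups, to within about 0.5°. It has turned about 112° (1.95 rad) in all.
  - Tool angles had suggested about 115°, which is past the maximum possible travel, so I trust the camera.
  - The second fitting's torque stayed at about 0.24 N m over 2° before rising, which could mean the bolt moved slightly; the picture does not show that.
  - Depth readings show the spanner lying level on the mat.
  - In the pictures the washer, nut, collar, mug and the other things are where they started, and the bracket is unmoved.

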